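Moisture-test the handle blanks

TASK

Check the half-turned handle blanks for dampness on the moisture tester: first press the test button fully down and let it come back up while all the clips are empty, to zero the tester. Then snap every blank fully home in a clip of its own, and press the test button fully down and release it again to test them. Finally pull the blanks out of the clips and lay them all flat on the floor of the plywood tray, none on top of another, leaving the mallet, the jar and the screwdriver where they are.

Things in the scene. Friction and masses are not known exactly. Their poses are not given: they have to be found in the camera images.
- blank1_mid (a point): Centre (on the axis, half-way along) of handle blank 1: pale half-turned wood, 130 mm long, own x along it, about 90 g. The middle 90 mm is a round barrel 30 mm in diameter; each end is a 36 mm square block 20 mm long, so it does not roll and its axis lies 18 mm above what it lies on. All blanks are alike, either way round. May be absent.
- blank2_mid (a point): Centre (on the axis, half-way along) of handle blank 2: pale half-turned wood, 130 mm long, own x along it, about 90 g. The middle 90 mm is a round barrel 30 mm in diameter; each end is a 36 mm square block 20 mm long, so it does not roll and its axis lies 18 mm above what it lies on. All blanks are alike, either way round. May be absent.
- blank3_mid (a point): Centre (on the axis, half-way along) of handle blank 3: pale half-turned wood, 130 mm long, own x along it, about 90 g. The middle 90 mm is a round barrel 30 mm in diameter; each end is a 36 mm square block 20 mm long, so it does not roll and its axis lies 18 mm above what it lies on. All blanks are alike, either way round. May be absent.
- clip1 (a point): Clip station 1, farthest from the button: the point where the middle of a clipped blank comes to lie, 55 mm above the bench; own x along the blank, y across, z up. Two pairs of sprung brass arms, 28 mm either side along x and 10 mm wide each, grip the barrel from +y and -y; between the pairs 46 mm is free along x for fingers that hold the middle of the barrel.
- clip2 (a point): Clip station 2, in the middle, like clip 1, 85 mm from it. The arms' rounded noses are 22 mm apart and 11.5 mm above this point, their flared ends 23 mm above it. Pressed straight down with about 12 N, the barrel spreads the arms, snaps past its widest point and drops onto black rests; pulled straight up with a similar force, it comes out.
- clip3 (a point): Clip station 3, nearest to the button, like clip 1, 85 mm from clip 2. A blank merely laid on the noses of a clip is about 23 mm too high; one snapped home cannot lie more than about 12 mm off along x. Neighbouring clips' arms reach 30 mm to either side of their point.
- test_button (a joint): Travel of the test button, m: 0 up, 0.008 fully down (bottoms out); spring return, about 6 N to bottom.
- test_button_top (a point): Centre of the top face of the test button when up; it moves with the button: a round steel cap 30 mm in diameter in a black collar, on the grey control box at one end of the tester's base plate, 85 mm from the nearest clip station; its top is about 84 mm above the bench, pressed straight down.
- tester: The moisture tester, fixed to the bench: grey base plate 150 mm (own x) by 345 mm (own y) and 18 mm thick, origin on its underside near the middle. Carries the three clip stations and the control box (90 x 75 mm, top 60 mm above the bench).
- tray_in (a point): Centre of the inner floor of the fixed plywood tray: inside 160 mm (own x) by 220 mm (own y), floor 5 mm thick, walls 5 mm thick, rim 25 mm above this floor. A blank lying flat in it has its axis 18 mm above this point.
- mallet: Bystander: wooden mallet lying on the bench, about 250 mm long, head 65 x 110 x 64 mm. Origin on the bench under the handle, 45 mm from the middle of the head.
- oil_jar: Bystander: round amber glass jar with a steel lid, 70 mm in diameter, 90 mm tall. Origin at the centre of its underside.
- screwdriver: Bystander: screwdriver with a wooden handle, 200 mm long, lying on the bench near the tray. Origin beneath its middle.
Mind the look-alikes: they are no part of the job. Leave any turquoise or yellow look-alike of the part that bears blank3_mid alone.

How it is judged:
By the outcome, as a careful person would: the job done as asked, in the order asked, and still so for the second after the job is handed in, with the robot touching nothing.
Of blank1, blank2, blank3 only 2 to 3 are there at a start; the rules pass over those that are not, and their reading is None.
At some moment in a run one of blank1, blank2, blank3 may be knocked a few centimetres aside while the robot is not near it.
Once in a run the grip may slacken for a moment while it holds something.
It also fails if it takes over 210 s, if anything falls off the work surface, if the arm or the gripper's body presses on something with over 40 N, if the wrist force passes 120 N, or if a joint passes its speed limit or range.

ROBOT

A 6-joint arm with a two-finger parallel gripper is mounted at the origin on the work surface. World frame = base frame: x ahead of the robot, y to its left, z up, the work surface at z = 0. Lengths are in m, angles in degrees, forces in N, time in s.
With the tool pointing down it reaches from about 0.3 to 0.75 m from the base axis. Payload 8.5 kg.
Tool frame: the origin (TCP) lies between the finger pads; the fingertips stand 22 mm ahead of it and the grasp point (between the pads) lies 3 mm ahead of it (env.nose_length is the distance from the TCP to the fingertips, in m); z points along the fingers, x is the direction in which the jaws open and shut, and the axes are right-handed (so a half turn about z gives the same grasp; the last joint's range is limited). The gripper opens to 85 mm and grips with 20 to 120 N. Pads are 22 mm wide; open, the fingers measure 114 mm over their backs; the gripper's body (76 mm by 85 mm) begins 54 mm behind the grasp point. The pads swing forward as they close: fully open they stand 13 mm farther back than shut.
Start: joints at [51.263, 21.807, 74.336, -0, 83.858, -12.336], TCP at [0.245, 0.493, 0.253] pointing down, gripper open.
Joint ranges: [-178.18, 178.18], [-50.72, 133.34], [12.68, 142.11], [-81.47, 261.47], [9.98, 163.14], [-165.26, 165.26]. Speed limits (degrees/s): [136.94, 136.94, 180, 180, 180, 180].

INTERFACE

Orientations are given as a 3x3 rotation matrix whose columns are the frame's x, y, z axes.
In Python, from rig import env gives the robot as it stands.
- The arm moves only by the tool arm_command, never from a script. Its argument "steps" is a list of rows, each an object with "delta_pos": the shift along the world's x, y, z in mm, a list of three; "dr": the turn, a rotation vector about the world's x, y, z in degrees, a list of three. In form: [{"delta_pos": [dx, dy, dz], "dr": [wx, wy, wz]}, ...]. A call has 1 to 20 rows; each row shifts and turns the commanded pose from where the row before left it; what a row does not reach is not made up. A row lasts 1/10 s, in which the tool goes at most 50 mm and 8.59 degrees, less where a joint would pass 70% of its speed; a pose out of reach is approached as far as the arm can. A call with a gripper value outside its range is refused whole. "grip" is the opening, from 0 (shut) to 1 (fully open), set as the call begins (left out, the last holds). The fingers move at their own pace and stop on an object; "squeeze" is the grip in N (left out, the last holds). Time passes only in rows, so rows that do not move let the fingers close. It gives the time, the measured TCP pose, the force and the opening at its end, in the units of the state.
- env.observe(): the state, without advancing time (a new reading comes with each control period).
- env.get_image(name): name is "scene" or "top" or "wrist"; returns the picture (480x640x3 uint8, blue, green, red); there is no depth.
- env.get_calibration(name): a dict with "fx", "fy", "cx", "cy" (pixels), "view" (4x4, takes a point from world to camera coordinates). Camera axes: x right, y up, looking along -z (the intrinsics and any distortion apply to the point x, -y, -z); pixel columns grow to the right and rows downward; lengths in m; the calibration is good to about 2 mm. The wrist camera is an equidistant fisheye: a pixel r from the principal point sees the ray r / f radians off the axis. A picture is of the moment at which its call begins: read the wrist's pose just before it. get_calibration takes no time and is no camera call; for the wrist camera it gives the pose at the moment of the call.
- env.close_job(): hands the job in, once; it reports no verdict.
The state is a dict: "time_s": time; "q": joint angles; "qvel": joint speeds; "joint_efforts": joint torques, N m; "position": TCP position; "tool_rot": TCP orientation; "ft_force": force on the tool from outside, world axes, zero at the start; "wrist_torque": the same for the moment, N m; "grip_width": finger opening in m.
Only numpy, scipy, OpenCV 4.12 (cv2) and the standard library are available. Lean on these libraries where they do the work, as an engineer would, in place of code of your own. Each camera call takes 0.05 s, during which the arm holds its last target. There are 200 camera calls.

## Working session

There is one attempt and no reset: what is moved stays moved. The work goes in short steps, Python scripts to look and compute and a tool call to move; the robot and the scene stay as the last step left them, time stands still between calls to the robot, and variables do not carry over. Pictures are saved under pics/ and viewed, about 12 in all and at most 16, crops included, and the job is handed in when it is done.

Besides the shell and the picture viewer there is one more tool, called after "Call:" as a command line: name --argument value ..., lists and objects as JSON in quotes. arm_command: Moves the arm, as the interface text tells. Its arguments: {"type":"object","properties":{"steps":{"type":"array"},"grip":{"type":"number"},"squeeze":{"type":"number"}},"required":["steps"]}

```bash
mkdir -p pics
cat > h.py <<'E'
import numpy as np, cv2
from rig import env
def snap(name,fn,crop=None,k=1):
    im=env.get_image(name)
    cv2.imwrite('pics/raw_'+fn,im)
    if crop: x0,y0,x1,y1=crop; im=im[y0:y1,x0:x1]
    if k!=1: im=cv2.resize(im,None,fx=k,fy=k,interpolation=cv2.INTER_CUBIC)
    cv2.imwrite('pics/'+fn,im)
def w2p(c,name,p):
    q=c['view']@np.r_[p,1]; x,y,z=q[0],-q[1],-q[2]
    if name=='wrist':
        r=np.hypot(x,y);t=np.arctan2(r,z);s=t/max(r,1e-9);return np.array([c['cx']+c['fx']*x*s,c['cy']+c['fy']*y*s])
    return np.array([c['cx']+c['fx']*x/z,c['cy']+c['fy']*y/z])
def p2w(c,name,u,v,h):
    a=(u-c['cx'])/c['fx'];b=(v-c['cy'])/c['fy']
    if name=='wrist':
        t=np.hypot(a,b);s=np.sin(t)/max(t,1e-9);d=np.array([a*s,b*s,np.cos(t)])
    else: d=np.array([a,b,1.])
    V=np.array(c['view']);R=V[:3,:3];o=-R.T@V[:3,3]
    d=R.T@np.array([d[0],-d[1],-d[2]])
    return o+d*(h-o[2])/d[2]
def st():
    s=env.observe();print(s['time_s'],np.round(s['position'],4),np.round(s['tool_rot'],3).tolist(),np.round(s['ft_force'],1),round(s['grip_width'],4))
E
python3 - <<'E'
from h import *
for n in('top','scene'):
    snap(n,n+'1.png'); c=env.get_calibration(n); print({k:np.round(v,3).tolist() for k,v in c.items()})
st()
E
```

```text
{'fx': 454.901, 'fy': 454.901, 'cx': 318.275, 'cy': 238.32, 'view': [[-0.01, -1.0, 0.013, 0.072], [0.994, -0.009, 0.113, -0.539], [-0.113, 0.014, 0.994, -1.215], [0.0, 0.0, 0.0, 1.0]]}
{'fx': 433.827, 'fy': 433.827, 'cx': 317.912, 'cy': 234.976, 'view': [[0.555, 0.832, -0.012, -0.348], [-0.647, 0.441, 0.622, 0.253], [0.523, -0.337, 0.783, -1.465], [0.0, 0.0, 0.0, 1.0]]}
0.1 [0.2444 0.4924 0.2528] [[0.445, 0.896, -0.001], [0.896, -0.445, -0.001], [-0.001, -0.0, -1.0]] [-0.2  0.6 -0.4] 0.0852
```

View pics/top1.png

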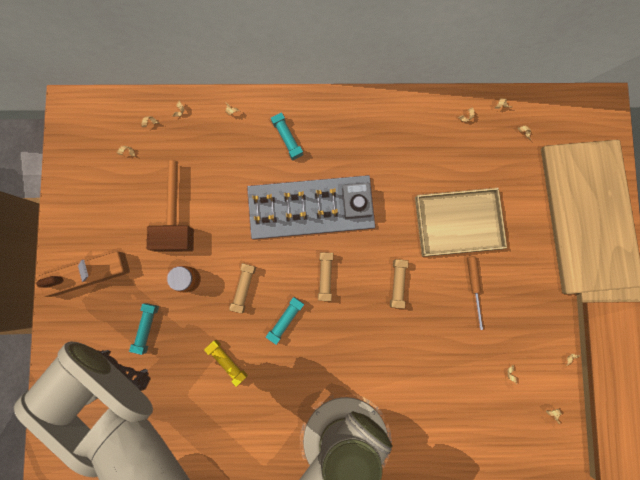

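View pics/scene1.png

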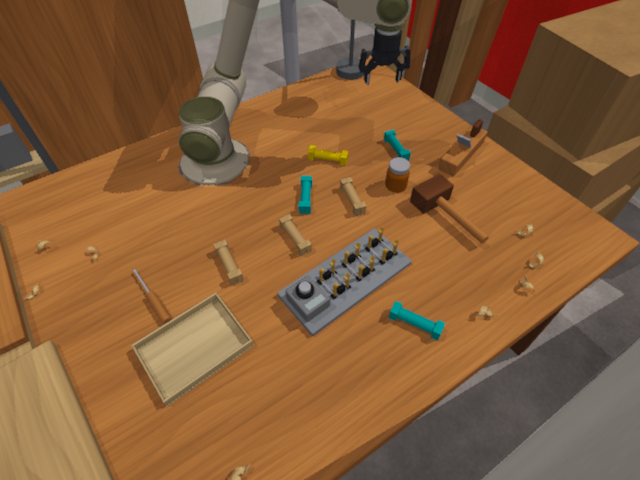

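Top view: three pale blanks at about (242,288), (326,277) and (400,284). The look-alikes are turquoise at (287,136), (285,320) and (143,329), and yellow at (225,363). The pale wood matches the description, so the job has those three. I'll enlarge that area to confirm.

Run:
```python
from h import *
im=cv2.imread('pics/raw_top1.png')[165:325,225:425]
cv2.imwrite('pics/c1.png',cv2.resize(im,None,fx=4,fy=3.75*4/3.75,interpolation=cv2.INTER_CUBIC)[:600])
```

```text
(no output)
```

View pics/c1.png

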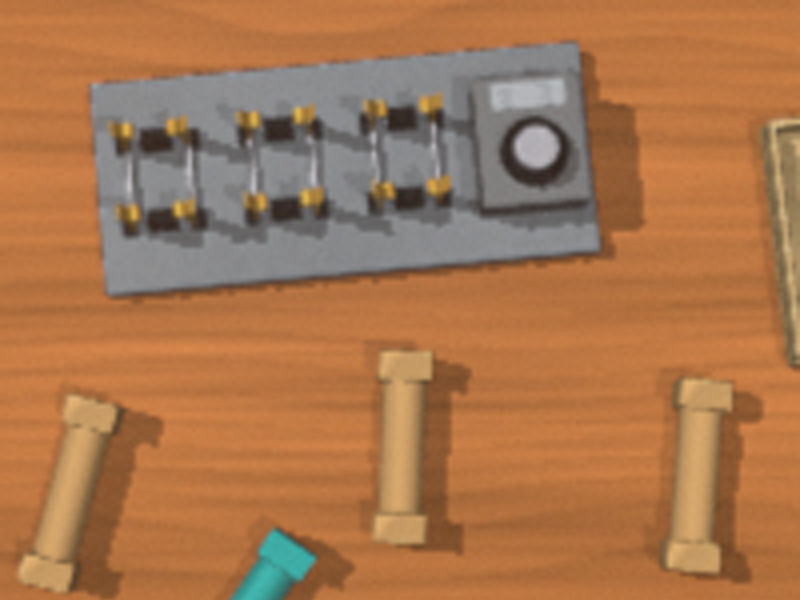

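The crop confirms three pale blanks and an empty tester, with its button at crop (537,147). Next I convert these pixels to positions.

Run:
```python
from h import *
c=env.get_calibration('top'); P=lambda x,y,h:p2w(c,'top',225+x/4,165+y/4,h)
for n,a,b in(('A',(92,412),(47,572)),('B',(406,366),(399,527)),('C',(704,394),(692,556))):
    p,q=P(*a,.036),P(*b,.036);d=p-q;print(n,np.round((p+q)/2,4),np.linalg.norm(d[:2]).round(3),np.degrees(np.arctan2(d[1],d[0])).round(1))
pl=[P(*a,.018) for a in((92,84),(578,42),(600,250),(108,296))];print('plate',np.round(pl,4),np.round(np.mean(pl,0),4))
d=pl[0]+pl[3]-pl[1]-pl[2];print('ydir',np.degrees(np.arctan2(d[1],d[0])))
b=P(537,147,.084);print('btn',b)
cl=[np.mean([P(*q,.078) for q in t],0) for t in(((122,130),(178,127),(128,213),(185,210)),((248,120),(305,116),(257,203),(314,200)),((374,107),(432,104),(382,190),(440,187)))]
print('clips',np.round(cl,4)); d=cl[0]-cl[2];print(np.degrees(np.arctan2(d[1],d[0])),np.linalg.norm(d))
T=[p2w(c,'top',*a,.03) for a in((417,196),(499,189),(508,249),(424,256))];print('tray',np.round(T,4),np.mean(T,0).round(4))
for n,q in(('jar',(180,279)),('yel',(225,363)),('tq',(285,320))):print(n,p2w(c,'top',*q,.03).round(3))
```

```text
A [0.407  0.2719 0.036 ] 0.11 -15.3
B [0.4353 0.0479 0.036 ] 0.108 -3.2
C [ 0.4142 -0.1514  0.036 ] 0.109 -6.0
plate [[ 0.6903  0.2615  0.018 ]
 [ 0.7179 -0.0795  0.018 ]
 [ 0.5702 -0.0914  0.018 ]
 [ 0.541   0.2494  0.018 ]] [0.6298 0.085  0.018 ]
ydir 94.76555540166974
btn [ 0.63026673 -0.04202415  0.084     ]
clips [[0.618  0.2121 0.078 ]
 [0.6242 0.1275 0.078 ]
 [0.6322 0.0438 0.078 ]]
94.81734343697818 0.1688501142720248
tray [[ 0.6558 -0.2086  0.03  ]
 [ 0.6739 -0.4385  0.03  ]
 [ 0.5059 -0.4541  0.03  ]
 [ 0.4888 -0.222   0.03  ]] [ 0.5811 -0.3308  0.03  ]
jar [0.433 0.441 0.03 ]
yel [0.21  0.317 0.03 ]
tq [0.32  0.158 0.03 ]
```

Call:
arm_command --steps '[{"delta_pos": [20, -28, 0], "dr": [0, 0, 1.5]}, {"delta_pos": [20, -28, 0], "dr": [0, 0, 1.5]}, {"delta_pos": [20, -28, 0], "dr": [0, 0, 1.5]}, {"delta_pos": [20, -28, 0], "dr": [0, 0, 1.5]}, {"delta_pos": [20, -28, 0], "dr": [0, 0, 1.5]}, {"delta_pos": [20, -28, 0], "dr": [0, 0, 1.5]}, {"delta_pos": [20, -28, 0], "dr": [0, 0, 1.5]}, {"delta_pos": [20, -28, 0], "dr": [0, 0, 1.5]}, {"delta_pos": [20, -28, 0], "dr": [0, 0, 1.5]}, {"delta_pos": [20, -28, 0], "dr": [0, 0, 1.5]}, {"delta_pos": [20, -28, 0], "dr": [0, 0, 1.5]}, {"delta_pos": [20, -28, 0], "dr": [0, 0, 1.5]}, {"delta_pos": [20, -28, 0], "dr": [0, 0, 1.5]}, {"delta_pos": [20, -28, 0], "dr": [0, 0, 1.5]}, {"delta_pos": [20, -28, 0], "dr": [0, 0, 1.5]}, {"delta_pos": [20, -28, 0], "dr": [0, 0, 1.5]}, {"delta_pos": [20, -28, 0], "dr": [0, 0, 1.5]}, {"delta_pos": [20, -28, 0], "dr": [0, 0, 2.5]}, {"delta_pos": [20, -28, 0], "dr": [0, 0, 3]}, {"delta_pos": [0, 0, 0], "dr": [0, 0, 0]}]' --grip 0 --squeeze 60

```text
time_s: 2.1
position: [0.6259, -0.0427, 0.2519]
tool_rot: [[-0.078, 0.997, -0.001], [0.997, 0.078, -0.0], [-0.0, -0.001, -1.0]]
ft_force: [-0.4, 1.2, -0.9]
grip_width: -0.0002
```

Run:
```python
from h import *
st(); c=env.get_calibration('wrist'); print({k:np.round(v,3).tolist() for k,v in c.items()})
np.save('c2.npy',c,allow_pickle=True); snap('wrist','w2.png')
print(w2p(c,'wrist',[.6303,-.042,.084]),w2p(c,'wrist',[.6322,.0438,.078]))
```

```text
2.1 [ 0.6259 -0.0427  0.2519] [[-0.078, 0.997, -0.001], [0.997, 0.078, -0.0], [-0.0, -0.001, -1.0]] [-0.4  1.2 -0.9] -0.0002
{'fx': 371.648, 'fy': 371.648, 'cx': 321.478, 'cy': 243.129, 'view': [[-0.077, 0.997, 0.0, 0.09], [-0.95, -0.073, -0.302, 0.629], [-0.301, -0.024, 0.953, -0.192], [0.0, 0.0, 0.0, 1.0]]}
[321.18466053 233.15193041] [421.48417272 241.03990698]
```

View pics/w2.png

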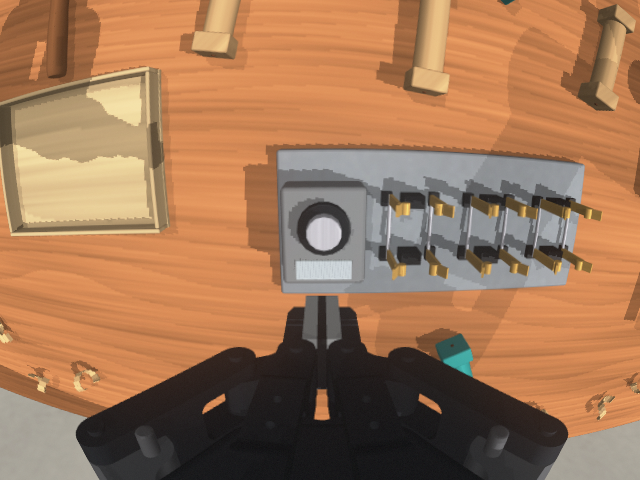

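Wrist view: button cap at (324,234) and clip 3's arm tips centred at about (422,241). Both are within 3 px of the predictions, so I'll press.

Call:
arm_command --steps '[{"delta_pos": [4, 0, -40], "dr": [0, 0, 0]}, {"delta_pos": [0, 0, -40], "dr": [0, 0, 0]}, {"delta_pos": [0, 0, -40], "dr": [0, 0, 0]}, {"delta_pos": [0, 0, -22], "dr": [0, 0, 0]}, {"delta_pos": [0, 0, -3], "dr": [0, 0, 0]}, {"delta_pos": [0, 0, -2], "dr": [0, 0, 0]}, {"delta_pos": [0, 0, -2], "dr": [0, 0, 0]}, {"delta_pos": [0, 0, -2], "dr": [0, 0, 0]}, {"delta_pos": [0, 0, -2], "dr": [0, 0, 0]}, {"delta_pos": [0, 0, -1], "dr": [0, 0, 0]}, {"delta_pos": [0, 0, 0], "dr": [0, 0, 0]}]'

```text
time_s: 3.25
position: [0.6291, -0.0392, 0.0999]
tool_rot: [[-0.08, 0.997, 0.002], [0.997, 0.08, 0.0], [-0.0, 0.002, -1.0]]
ft_force: [1.1, 3.3, 4.5]
grip_width: 0.0002
```

Call:
arm_command --steps '[{"delta_pos": [0, -1, -1], "dr": [0, 0, 0]}, {"delta_pos": [0, -1, -1], "dr": [0, 0, 0]}, {"delta_pos": [0, 0, 0], "dr": [0, 0, 0]}]'

```text
time_s: 3.55
position: [0.6288, -0.0409, 0.0981]
tool_rot: [[-0.08, 0.997, 0.001], [0.997, 0.08, 0.001], [0.001, 0.001, -1.0]]
ft_force: [0.6, 4.6, 7.6]
grip_width: 0.0001
```

Call:
arm_command --steps '[{"delta_pos": [0, 0, -1], "dr": [0, 0, 0]}, {"delta_pos": [0, 0, -1], "dr": [0, 0, 0]}, {"delta_pos": [0, 0, 0], "dr": [0, 0, 0]}]'

```text
time_s: 3.85
position: [0.6289, -0.0409, 0.0979]
tool_rot: [[-0.081, 0.997, 0.002], [0.997, 0.081, 0.0], [-0.0, 0.002, -1.0]]
ft_force: [-5.0, 5.1, 19.8]
grip_width: -0.0001
```

Call:
arm_command --steps '[{"delta_pos": [0, 0, 15], "dr": [0, 0, 0]}, {"delta_pos": [0, 0, 45], "dr": [0, 0, 0]}, {"delta_pos": [0, 0, 42], "dr": [0, 0, 0]}, {"delta_pos": [-22, 31, 0], "dr": [0, 0, -2]}, {"delta_pos": [-22, 31, 0], "dr": [0, 0, -2]}, {"delta_pos": [-22, 31, 0], "dr": [0, 0, -2]}, {"delta_pos": [-22, 31, 0], "dr": [0, 0, -2]}, {"delta_pos": [-22, 31, 0], "dr": [0, 0, -2]}, {"delta_pos": [-22, 31, 0], "dr": [0, 0, -2]}, {"delta_pos": [-22, 31, 0], "dr": [0, 0, -2]}, {"delta_pos": [-22, 31, 0], "dr": [0, 0, -2]}, {"delta_pos": [-22, 31, 0], "dr": [0, 0, -2]}, {"delta_pos": [-22, 31, 0], "dr": [0, 0, -2]}, {"delta_pos": [0, 0, 0], "dr": [0, 0, 0]}, {"delta_pos": [0, 0, 0], "dr": [0, 0, 0]}]' --grip 0.8

```text
time_s: 5.35
position: [0.4083, 0.2687, 0.1971]
tool_rot: [[0.264, 0.965, -0.0], [0.965, -0.264, -0.001], [-0.001, -0.0, -1.0]]
ft_force: [-0.3, -0.5, 0.6]
grip_width: 0.0682
```

```bash
cat >> h.py <<'E'
def blanks(name,fn=None,rows=480):
    # pale-wood blobs -> min-area rects, from top camera
    c=env.get_calibration(name); im=env.get_image(name)
    if fn: cv2.imwrite('pics/'+fn,im)
    hsv=cv2.cvtColor(im,cv2.COLOR_BGR2HSV)
    return c,im,hsv
E
python3 - <<'E'
from h import *
st(); c=env.get_calibration('wrist'); snap('wrist','w3.png')
for e in(-1,1):
    d=np.array([np.cos(np.radians(-15.3)),np.sin(np.radians(-15.3)),0])*e*.055
    print(w2p(c,'wrist',np.array([.407,.2719,.036])+d))
im=cv2.imread('pics/raw_top1.png');hsv=cv2.cvtColor(im,cv2.COLOR_BGR2HSV)
for p in((242,288),(326,277),(400,284),(380,320),(300,170+90)):print(hsv[p[1],p[0]])
E
```

```text
5.35 [0.4083 0.2687 0.1971] [[0.264, 0.965, -0.0], [0.965, -0.264, -0.001], [-0.001, -0.0, -1.0]] [-0.3 -0.5  0.6] 0.0682
[325.02511352 157.40248482]
[324.77254216 291.17168067]
[ 16 126 209]
[ 17 125 204]
[ 17 126 208]
[ 12 164 176]
[ 13 161 182]
```

View pics/w3.png

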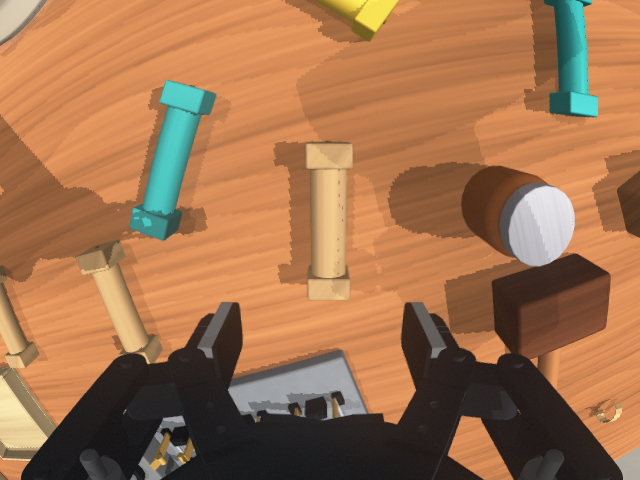

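The blank's ends are at (329,155) and (329,288) in the wrist view, about 2 mm from the prediction. I'll correct for that and grasp.

Call:
arm_command --steps '[{"delta_pos": [-1, 3, -40], "dr": [0, 0, 0]}, {"delta_pos": [-1, 2, -40], "dr": [0, 0, 0]}, {"delta_pos": [0, 0, -40], "dr": [0, 0, 0]}, {"delta_pos": [0, 0, -30], "dr": [0, 0, 0]}, {"delta_pos": [0, 0, -20], "dr": [0, 0, 0]}, {"delta_pos": [0, 0, 0], "dr": [0, 0, 0]}]'

```text
time_s: 6.0
position: [0.4063, 0.2721, 0.0251]
tool_rot: [[0.267, 0.964, -0.005], [0.964, -0.267, -0.002], [-0.003, -0.004, -1.0]]
ft_force: [-0.0, -0.2, -0.2]
grip_width: 0.0682
```

Call:
arm_command --steps '[{"delta_pos": [0, 0, 0], "dr": [0, 0, 0]}, {"delta_pos": [0, 0, 0], "dr": [0, 0, 0]}, {"delta_pos": [0, 0, 0], "dr": [0, 0, 0]}, {"delta_pos": [0, 0, 0], "dr": [0, 0, 0]}, {"delta_pos": [0, 0, 0], "dr": [0, 0, 0]}]' --grip 0 --squeeze 90

```text
time_s: 6.5
position: [0.4073, 0.2736, 0.0289]
tool_rot: [[0.265, 0.964, 0.003], [0.964, -0.265, 0.001], [0.001, 0.003, -1.0]]
ft_force: [-0.6, -2.7, 7.2]
grip_width: 0.0273
```

Call:
arm_command --steps '[{"delta_pos": [0, 0, 10], "dr": [0, 0, 0]}, {"delta_pos": [0, 0, 30], "dr": [0, 0, 0]}, {"delta_pos": [0, 0, 40], "dr": [0, 0, 0]}, {"delta_pos": [0, 0, 40], "dr": [0, 0, 0]}, {"delta_pos": [0, 0, 0], "dr": [0, 0, 0]}]'

```text
time_s: 7.0
position: [0.4083, 0.2744, 0.1529]
tool_rot: [[0.265, 0.964, 0.01], [0.964, -0.265, 0.004], [0.006, 0.009, -1.0]]
ft_force: [-0.1, 0.6, -1.7]
grip_width: 0.0271
```

Run:
```python
from h import *
st(); snap('wrist','w4.png',(160,60,480,300),2.5)
```

```text
7.0 [0.4083 0.2744 0.1529] [[0.265, 0.964, 0.01], [0.964, -0.265, 0.004], [0.006, 0.009, -1.0]] [-0.1  0.6 -1.7] 0.0271
```

View pics/w4.png

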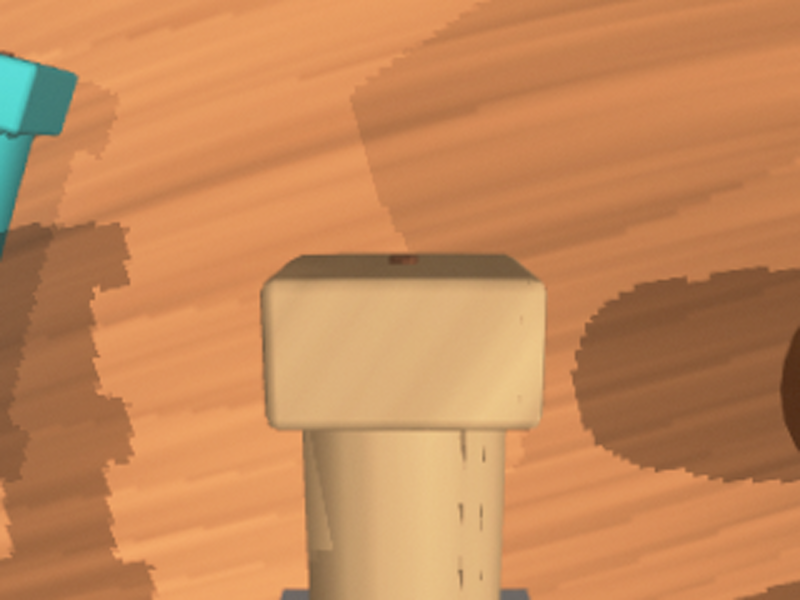

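```bash
cat > fit.py <<'E'
from h import *
from scipy.optimize import least_squares
def fit(px):
    # px: outer-left, outer-right, inner-left, inner-right full-image pixels of the base-side block's top face
    c=env.get_calibration('wrist');s=env.observe();R=np.array(s['tool_rot']);p=np.array(s['position'])
    b=np.array([(-.018,.065),(.018,.065),(-.018,.045),(.018,.045)])
    def proj(q):
        l,s_,dz,yaw=q;out=[]
        for x,y in b:
            X=x*np.cos(yaw)-y*np.sin(yaw)+l; Y=x*np.sin(yaw)+y*np.cos(yaw)+s_
            out.append(w2p(c,'wrist',p+R@np.array([X,sg*Y,dz-.018])))
        return (np.array(out)-px).ravel()
    best=None
    for sg in(-1,1):
        r=least_squares(proj,[0,0,.006,0])
        if best is None or r.cost<best[1].cost: best=(sg,r)
    print('sg',best[0],'lat,along,axis ahead mm',np.round(best[1].x[:3]*1e3,1),'yaw',np.degrees(best[1].x[3]).round(1),'cost',best[1].cost.round(2))
E
python3 - <<'E'
from fit import *
q=lambda x,y:(160+x/2.5,60+y/2.5)
fit(np.array([q(263,280),q(545,279),q(268,429),q(541,428)]))
E
```

```text
sg -1 lat,along,axis ahead mm [ 0.4  0.5 14.8] yaw 0.2 cost 0.25
```

Call:
arm_command --steps '[{"delta_pos": [35, -10, 5], "dr": [0, 0, 3.4]}, {"delta_pos": [35, -10, 5], "dr": [0, 0, 3.4]}, {"delta_pos": [35, -10, 0], "dr": [0, 0, 3.4]}, {"delta_pos": [35, -10, 0], "dr": [0, 0, 3.4]}, {"delta_pos": [35, -11, 0], "dr": [0, 0, 3.3]}, {"delta_pos": [35, -11, 0], "dr": [0, 0, 3.3]}, {"delta_pos": [0, 0, -15], "dr": [0, 0, 0]}, {"delta_pos": [0, 0, -15], "dr": [0, 0, 0]}, {"delta_pos": [0, 0, 0], "dr": [0, 0, 0]}, {"delta_pos": [0, 0, 0], "dr": [0, 0, 0]}]'

```text
time_s: 8.05
position: [0.6162, 0.2116, 0.1268]
tool_rot: [[-0.084, 0.996, -0.002], [0.996, 0.084, -0.0], [-0.0, -0.002, -1.0]]
ft_force: [-0.6, -0.4, -0.8]
grip_width: 0.0269
```

Run:
```python
from h import *
st(); snap('wrist','w5.png',(160,80,480,320),2.5);c=env.get_calibration('wrist');print(w2p(c,'wrist',[.618,.2121,.078]))
```

```text
8.05 [0.6162 0.2116 0.1268] [[-0.084, 0.996, -0.002], [0.996, 0.084, -0.0], [-0.0, -0.002, -1.0]] [-0.6 -0.4 -0.8] 0.0269
[320.79054819 292.28804158]
```

View pics/w5.png

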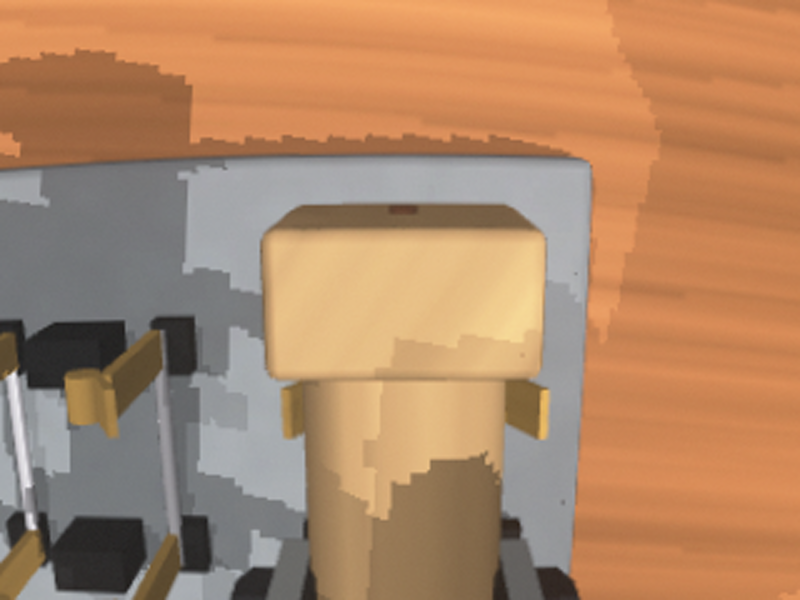

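The brass arms are centred about 1.5 mm to the +y side of the blank. I'll shift 1 mm in y and press down.

Call:
arm_command --steps '[{"delta_pos": [2, 1, -15], "dr": [0, 0, 0]}, {"delta_pos": [0, 0, -13], "dr": [0, 0, 0]}, {"delta_pos": [0, 0, -5], "dr": [0, 0, 0]}, {"delta_pos": [0, 0, -5], "dr": [0, 0, 0]}, {"delta_pos": [0, 0, -4], "dr": [0, 0, 0]}, {"delta_pos": [0, 0, -4], "dr": [0, 0, 0]}, {"delta_pos": [0, 0, 0], "dr": [0, 0, 0]}]'

```text
time_s: 8.8
position: [0.6196, 0.213, 0.0825]
tool_rot: [[-0.083, 0.997, 0.004], [0.997, 0.083, 0.001], [0.001, 0.004, -1.0]]
ft_force: [2.4, 1.2, 3.7]
grip_width: 0.0276
```

Call:
arm_command --steps '[{"delta_pos": [0, 0, -3], "dr": [0, 0, 0]}, {"delta_pos": [0, 0, -3], "dr": [0, 0, 0]}, {"delta_pos": [0, 0, -3], "dr": [0, 0, 0]}, {"delta_pos": [0, 0, -3], "dr": [0, 0, 0]}, {"delta_pos": [0, 0, 0], "dr": [0, 0, 0]}]'

```text
time_s: 9.3
position: [0.6179, 0.2127, 0.0677]
tool_rot: [[-0.084, 0.996, -0.003], [0.996, 0.084, 0.0], [0.0, -0.003, -1.0]]
ft_force: [1.3, 3.0, -8.3]
grip_width: 0.0273
```

Call:
arm_command --steps '[{"delta_pos": [0, 0, -2], "dr": [0, 0, 0]}, {"delta_pos": [0, 0, -2], "dr": [0, 0, 0]}, {"delta_pos": [0, 0, 0], "dr": [0, 0, 0]}]'

```text
time_s: 9.6
position: [0.618, 0.2132, 0.0659]
tool_rot: [[-0.084, 0.996, -0.001], [0.996, 0.084, 0.001], [0.001, -0.001, -1.0]]
ft_force: [-2.8, 4.0, 3.0]
grip_width: 0.0274
```

Call:
arm_command --steps '[{"delta_pos": [0, 0, -2], "dr": [0, 0, 0]}, {"delta_pos": [0, 0, 0], "dr": [0, 0, 0]}]'

```text
time_s: 9.8
position: [0.6181, 0.2132, 0.0658]
tool_rot: [[-0.084, 0.996, 0.0], [0.996, 0.084, 0.001], [0.001, 0.0, -1.0]]
ft_force: [-8.9, 2.9, 15.2]
grip_width: 0.0271
```

Call:
arm_command --steps '[{"delta_pos": [0, 0, 0], "dr": [0, 0, 0]}, {"delta_pos": [0, 0, 0], "dr": [0, 0, 0]}, {"delta_pos": [0, 0, 0], "dr": [0, 0, 0]}, {"delta_pos": [0, 0, 10], "dr": [0, 0, 0]}, {"delta_pos": [0, 0, 30], "dr": [0, 0, 0]}, {"delta_pos": [0, 0, 40], "dr": [0, 0, 0]}, {"delta_pos": [0, 0, 30], "dr": [0, 0, 0]}, {"delta_pos": [0, 0, 0], "dr": [0, 0, 0]}]' --grip 0.55

```text
time_s: 10.6
position: [0.6202, 0.2128, 0.179]
tool_rot: [[-0.084, 0.996, 0.009], [0.996, 0.084, 0.001], [0.0, 0.009, -1.0]]
ft_force: [0.2, -0.0, 0.2]
grip_width: 0.0472
```

Run:
```python
from h import *
st(); snap('wrist','w6.png')
im=cv2.imread('pics/w6.png');snap('top','t6.png')
t=cv2.resize(cv2.imread('pics/t6.png')[160:320,225:425],(800,640))[:480]
cv2.imwrite('pics/m6.png',np.vstack([cv2.resize(im[80:440,60:500],(733,600))[:300,:],cv2.resize(t,(733,440))[:300]]))
```

```text
10.6 [0.6202 0.2128 0.179 ] [[-0.084, 0.996, 0.009], [0.996, 0.084, 0.001], [0.0, 0.009, -1.0]] [ 0.2 -0.   0.2] 0.0472
```

View pics/m6.png

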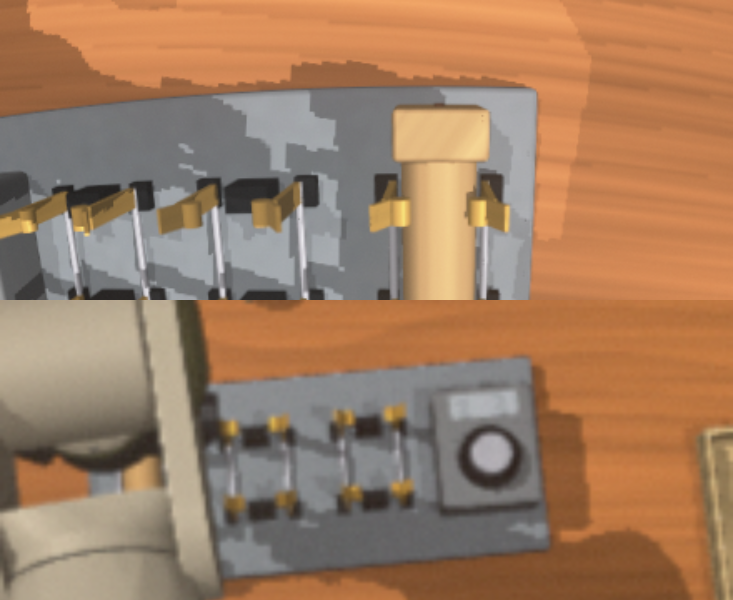

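The arms close over the barrel, so the blank is home in clip 1. Next is B. To spare viewed pictures, I'll measure it with a colour blob from the wrist camera.

Call:
arm_command --steps '[{"delta_pos": [-26, -23, 3], "dr": [0, 0, -1.1]}, {"delta_pos": [-26, -23, 3], "dr": [0, 0, -1.1]}, {"delta_pos": [-26, -23, 3], "dr": [0, 0, -1.1]}, {"delta_pos": [-26, -23, 3], "dr": [0, 0, -1.1]}, {"delta_pos": [-26, -23, 3], "dr": [0, 0, -1.1]}, {"delta_pos": [-26, -23, 3], "dr": [0, 0, -1.1]}, {"delta_pos": [-26, -24, 0], "dr": [0, 0, -1.2]}, {"delta_pos": [0, 0, 0], "dr": [0, 0, 0]}, {"delta_pos": [0, 0, 0], "dr": [0, 0, 0]}]' --grip 0.8

```text
time_s: 11.6
position: [0.4364, 0.0504, 0.191]
tool_rot: [[0.053, 0.999, -0.001], [0.999, -0.053, 0.0], [0.0, -0.001, -1.0]]
ft_force: [0.0, 0.1, 0.6]
grip_width: 0.0684
```

```bash
cat >> h.py <<'E'
def find(c,name,im,h=.03):
    hsv=cv2.cvtColor(im,cv2.COLOR_BGR2HSV)
    m=((hsv[...,0]>=14)&(hsv[...,0]<=22)&(hsv[...,1]<150)&(hsv[...,1]>60)&(hsv[...,2]>110)).astype(np.uint8)
    m=cv2.morphologyEx(m,cv2.MORPH_OPEN,np.ones((3,3)))
    n,l,s,ce=cv2.connectedComponentsWithStats(m)
    for i in range(1,n):
        if s[i,4]<300: continue
        pts=np.argwhere(l==i)[:,::-1]
        w=np.array([p2w(c,name,u,v,h)[:2] for u,v in pts])
        (cx,cy),(a,b),an=cv2.minAreaRect((w*1e3).astype(np.float32))
        if a<b: an+=90;a,b=b,a
        if b<70: print(name,'ctr',round(cx,1),round(cy,1),'size',round(a),round(b),'ang',round((an+90)%180-90,1),'px',ce[i].round(),s[i,:4])
E
python3 - <<'E'
from h import *
st(); c=env.get_calibration('wrist'); snap('wrist','w7.png'); find(c,'wrist',cv2.imread('pics/w7.png'))
c=env.get_calibration('top');snap('top','t7.png');find(c,'top',cv2.imread('pics/t7.png'))
print('ref');find(c,'top',cv2.imread('pics/raw_top1.png'))
E
```

```text
11.6 [0.4364 0.0504 0.191 ] [[0.053, 0.999, -0.001], [0.999, -0.053, 0.0], [0.0, -0.001, -1.0]] [0.  0.1 0.6] 0.0684
wrist ctr 415.6 -145.1 size 133 56 ang -6.2 px [100. 219.] [ 71 145  61 145]
wrist ctr 435.9 49.3 size 133 36 ang -3.0 px [320. 223.] [296 145  48 161]
wrist ctr 714.1 238.5 size 55 27 ang 12.3 px [487. 448.] [478 432  21  28]
top ctr 626.0 218.5 size 135 36 ang 4.4 px [263. 208.] [255 184  17  49]
top ctr 415.7 -150.3 size 132 39 ang -5.7 px [399. 283.] [390 259  18  50]
ref
top ctr 437.1 49.4 size 130 36 ang -2.1 px [325. 276.] [318 252  15  49]
top ctr 415.3 -150.0 size 131 39 ang -6.0 px [399. 283.] [390 259  18  50]
top ctr 408.0 275.8 size 132 38 ang -14.7 px [242. 288.] [229 263  25  50]
```

B measures (435.9, 49.3) mm at −3°, so it hasn't moved. Grasping it.

Call:
arm_command --steps '[{"delta_pos": [0, -1, -40], "dr": [0, 0, 0]}, {"delta_pos": [0, 0, -40], "dr": [0, 0, 0]}, {"delta_pos": [0, 0, -40], "dr": [0, 0, 0]}, {"delta_pos": [0, 0, -30], "dr": [0, 0, 0]}, {"delta_pos": [0, 0, -16], "dr": [0, 0, 0]}, {"delta_pos": [0, 0, 0], "dr": [0, 0, 0]}]'

```text
time_s: 12.3
position: [0.4361, 0.0503, 0.0232]
tool_rot: [[0.051, 0.999, -0.005], [0.999, -0.051, 0.001], [0.001, -0.005, -1.0]]
ft_force: [-0.0, 0.4, 0.0]
grip_width: 0.0682
```

Call:
arm_command --steps '[{"delta_pos": [0, 0, 0], "dr": [0, 0, 0]}, {"delta_pos": [0, 0, 0], "dr": [0, 0, 0]}, {"delta_pos": [0, 0, 0], "dr": [0, 0, 0]}, {"delta_pos": [0, 0, 0], "dr": [0, 0, 0]}, {"delta_pos": [0, 0, 0], "dr": [0, 0, 0]}]' --grip 0

```text
time_s: 12.8
position: [0.4372, 0.0497, 0.0266]
tool_rot: [[0.052, 0.999, 0.003], [0.999, -0.052, -0.0], [-0.0, 0.003, -1.0]]
ft_force: [-0.5, 1.2, 7.5]
grip_width: 0.0276
```

Call:
arm_command --steps '[{"delta_pos": [0, 0, 10], "dr": [0, 0, 0]}, {"delta_pos": [0, 0, 30], "dr": [0, 0, 0]}, {"delta_pos": [0, 0, 40], "dr": [0, 0, 0]}, {"delta_pos": [0, 0, 40], "dr": [0, 0, 0]}, {"delta_pos": [31, 13, 0], "dr": [0, 0, 1.3]}, {"delta_pos": [31, 13, 0], "dr": [0, 0, 1.3]}, {"delta_pos": [31, 13, 0], "dr": [0, 0, 1.3]}, {"delta_pos": [31, 13, 0], "dr": [0, 0, 1.3]}, {"delta_pos": [31, 13, 0], "dr": [0, 0, 1.3]}, {"delta_pos": [32, 13, 0], "dr": [0, 0, 1.3]}, {"delta_pos": [0, 0, -15], "dr": [0, 0, 0]}, {"delta_pos": [0, 0, 0], "dr": [0, 0, 0]}, {"delta_pos": [0, 0, 0], "dr": [0, 0, 0]}]'

```text
time_s: 14.1
position: [0.623, 0.1275, 0.131]
tool_rot: [[-0.084, 0.996, -0.001], [0.996, 0.084, -0.0], [-0.0, -0.001, -1.0]]
ft_force: [0.0, -0.6, -0.8]
grip_width: 0.0275
```

Run:
```python
from h import *
st(); snap('wrist','w8.png',(160,80,480,320),2.5)
```

```text
14.1 [0.623  0.1275 0.131 ] [[-0.084, 0.996, -0.001], [0.996, 0.084, -0.0], [-0.0, -0.001, -1.0]] [ 0.  -0.6 -0.8] 0.0275
```

View pics/w8.png

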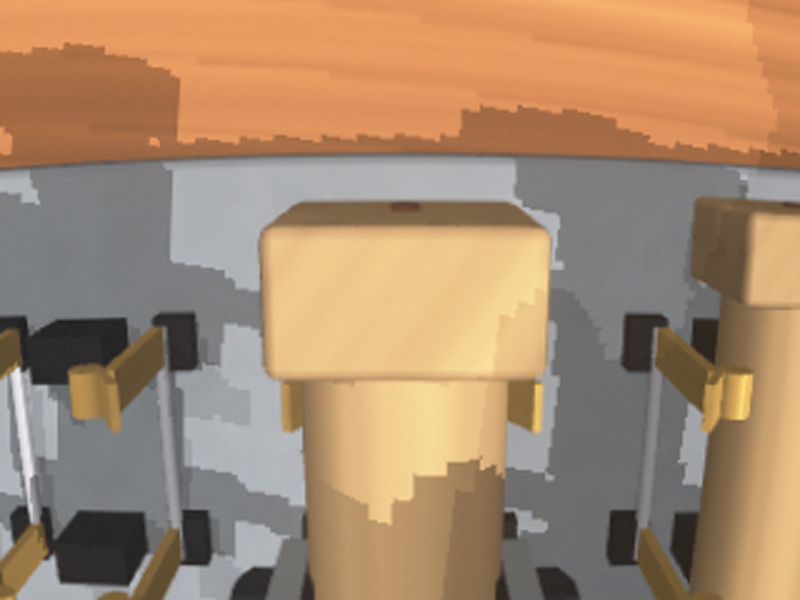

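The arms run from 283 to 542 around the blank, whose centre is at 405. I'll shift +1 mm in y and press.

Call:
arm_command --steps '[{"delta_pos": [1, 1, -20], "dr": [0, 0, 0]}, {"delta_pos": [0, 0, -18], "dr": [0, 0, 0]}, {"delta_pos": [0, 0, -4], "dr": [0, 0, 0]}, {"delta_pos": [0, 0, -4], "dr": [0, 0, 0]}, {"delta_pos": [0, 0, -3], "dr": [0, 0, 0]}, {"delta_pos": [0, 0, -3], "dr": [0, 0, 0]}, {"delta_pos": [0, 0, -3], "dr": [0, 0, 0]}, {"delta_pos": [0, 0, -3], "dr": [0, 0, 0]}, {"delta_pos": [0, 0, -3], "dr": [0, 0, 0]}, {"delta_pos": [0, 0, -3], "dr": [0, 0, 0]}, {"delta_pos": [0, 0, 0], "dr": [0, 0, 0]}]'

```text
time_s: 15.25
position: [0.6243, 0.1286, 0.0656]
tool_rot: [[-0.084, 0.997, -0.001], [0.997, 0.084, -0.0], [0.0, -0.001, -1.0]]
ft_force: [2.3, 0.9, -5.2]
grip_width: 0.0274
```

Call:
arm_command --steps '[{"delta_pos": [0, 0, -2], "dr": [0, 0, 0]}, {"delta_pos": [0, 0, -2], "dr": [0, 0, 0]}, {"delta_pos": [0, 0, 0], "dr": [0, 0, 0]}]'

```text
time_s: 15.55
position: [0.6242, 0.1288, 0.0635]
tool_rot: [[-0.084, 0.996, -0.0], [0.996, 0.084, 0.0], [0.0, -0.0, -1.0]]
ft_force: [-4.5, 1.0, 8.0]
grip_width: 0.0272
```

Call:
arm_command --steps '[{"delta_pos": [0, 0, -1], "dr": [0, 0, 0]}, {"delta_pos": [0, 0, 0], "dr": [0, 0, 0]}]'

```text
time_s: 15.75
position: [0.6242, 0.1288, 0.0634]
tool_rot: [[-0.084, 0.996, 0.0], [0.996, 0.084, 0.0], [-0.0, 0.0, -1.0]]
ft_force: [-7.5, 0.8, 14.1]
grip_width: 0.0273
```

Call:
arm_command --steps '[{"delta_pos": [0, 0, 0], "dr": [0, 0, 0]}, {"delta_pos": [0, 0, 0], "dr": [0, 0, 0]}, {"delta_pos": [0, 0, 0], "dr": [0, 0, 0]}, {"delta_pos": [0, 0, 10], "dr": [0, 0, 0]}, {"delta_pos": [0, 0, 30], "dr": [0, 0, 0]}, {"delta_pos": [0, 0, 40], "dr": [0, 0, 0]}, {"delta_pos": [0, 0, 40], "dr": [0, 0, 0]}, {"delta_pos": [-23, -31, 1], "dr": [0, 0, -1.2]}, {"delta_pos": [-23, -31, 1], "dr": [0, 0, -1.2]}, {"delta_pos": [-23, -31, 1], "dr": [0, 0, -1.2]}, {"delta_pos": [-23, -31, 1], "dr": [0, 0, -1.2]}, {"delta_pos": [-23, -31, 1], "dr": [0, 0, -1.2]}, {"delta_pos": [-23, -31, 1], "dr": [0, 0, -1.2]}, {"delta_pos": [-23, -31, 1], "dr": [0, 0, -1.2]}, {"delta_pos": [-23, -31, 1], "dr": [0, 0, -1.2]}, {"delta_pos": [-23, -31, 1], "dr": [0, 0, -1.2]}, {"delta_pos": [0, 0, 0], "dr": [0, 0, 0]}, {"delta_pos": [0, 0, 0], "dr": [0, 0, 0]}]' --grip 0.55

```text
time_s: 17.55
position: [0.4175, -0.1509, 0.191]
tool_rot: [[0.106, 0.994, 0.001], [0.994, -0.106, -0.0], [-0.0, 0.001, -1.0]]
ft_force: [0.3, -0.3, -0.1]
grip_width: 0.047
```

Run:
```python
from h import *
st(); c=env.get_calibration('wrist'); snap('wrist','w9.png'); find(c,'wrist',cv2.imread('pics/w9.png'))
c=env.get_calibration('top');snap('top','t9.png');find(c,'top',cv2.imread('pics/t9.png'));find(c,'top',cv2.imread('pics/t9.png'),.073)
a=cv2.resize(cv2.imread('pics/t9.png')[170:320,235:435],(800,600));cv2.imwrite('pics/m9.png',a)
```

```text
17.55 [ 0.4175 -0.1509  0.191 ] [[0.106, 0.994, 0.001], [0.994, -0.106, -0.0], [-0.0, 0.001, -1.0]] [ 0.3 -0.3 -0.1] 0.047
wrist ctr 414.7 -151.3 size 132 36 ang -6.1 px [320. 220.] [296 142  49 161]
wrist ctr 672.8 173.4 size 154 50 ang 4.6 px [594. 388.] [577 346  43  88]
wrist ctr 565.3 -221.7 size 84 32 ang 4.8 px [270. 389.] [254 348  37  66]
wrist ctr 696.8 260.7 size 113 27 ang 25.9 px [634. 392.] [626 367  14  49]
wrist ctr 625.1 -307.9 size 59 27 ang -40.1 px [198. 425.] [182 411  28  25]
top ctr 632.0 131.0 size 136 37 ang 5.0 px [295. 206.] [286 181  18  50]
top ctr 626.0 218.2 size 135 37 ang 4.4 px [263. 208.] [255 184  17  49]
top ctr 623.9 129.4 size 131 36 ang 5.0 px [295. 206.] [286 181  18  50]
top ctr 618.1 213.5 size 130 36 ang 4.4 px [263. 208.] [255 184  17  49]
```

View pics/m9.png

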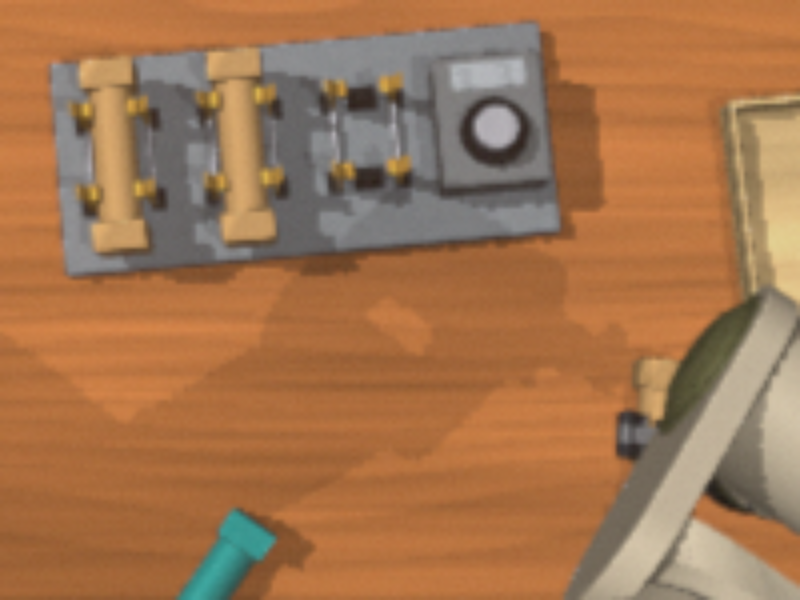

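Clips 1 and 2 both hold their blanks between the arms, and C hasn't moved. Now I'll take C.

Call:
arm_command --steps '[{"delta_pos": [-2, 0, -30], "dr": [0, 0, 0]}, {"delta_pos": [0, 0, -40], "dr": [0, 0, 0]}, {"delta_pos": [0, 0, -40], "dr": [0, 0, 0]}, {"delta_pos": [0, 0, -35], "dr": [0, 0, 0]}, {"delta_pos": [0, 0, -21], "dr": [0, 0, 0]}, {"delta_pos": [0, 0, 0], "dr": [0, 0, 0]}]' --grip 0.8

```text
time_s: 18.25
position: [0.4152, -0.1489, 0.0223]
tool_rot: [[0.103, 0.995, -0.004], [0.995, -0.103, 0.003], [0.002, -0.004, -1.0]]
ft_force: [0.4, 0.2, -0.4]
grip_width: 0.0684
```

Call:
arm_command --steps '[{"delta_pos": [0, 0, 0], "dr": [0, 0, 0]}, {"delta_pos": [0, 0, 0], "dr": [0, 0, 0]}, {"delta_pos": [0, 0, 0], "dr": [0, 0, 0]}, {"delta_pos": [0, 0, 0], "dr": [0, 0, 0]}, {"delta_pos": [0, 0, 0], "dr": [0, 0, 0]}]' --grip 0

```text
time_s: 18.75
position: [0.4163, -0.1505, 0.0259]
tool_rot: [[0.104, 0.995, 0.003], [0.995, -0.104, -0.002], [-0.001, 0.003, -1.0]]
ft_force: [-0.7, 2.1, 10.0]
grip_width: 0.0274
```

Call:
arm_command --steps '[{"delta_pos": [0, 0, 10], "dr": [0, 0, 0]}, {"delta_pos": [0, 0, 30], "dr": [0, 0, 0]}, {"delta_pos": [0, 0, 40], "dr": [0, 0, 0]}, {"delta_pos": [0, 0, 40], "dr": [0, 0, 0]}, {"delta_pos": [27, 24.5, 0], "dr": [0, 0, 1.3]}, {"delta_pos": [27, 24.5, 0], "dr": [0, 0, 1.3]}, {"delta_pos": [27, 24.5, 0], "dr": [0, 0, 1.3]}, {"delta_pos": [27, 24.5, 0], "dr": [0, 0, 1.3]}, {"delta_pos": [27, 24.5, 0], "dr": [0, 0, 1.4]}, {"delta_pos": [27, 24.5, 0], "dr": [0, 0, 1.4]}, {"delta_pos": [27, 24.5, 0], "dr": [0, 0, 1.4]}, {"delta_pos": [27, 24.5, 0], "dr": [0, 0, 1.4]}, {"delta_pos": [0, 0, -12], "dr": [0, 0, 0]}, {"delta_pos": [0, 0, 0], "dr": [0, 0, 0]}, {"delta_pos": [0, 0, 0], "dr": [0, 0, 0]}]'

```text
time_s: 20.25
position: [0.6308, 0.0451, 0.1328]
tool_rot: [[-0.083, 0.997, -0.001], [0.997, 0.083, -0.0], [-0.0, -0.001, -1.0]]
ft_force: [-0.0, 0.0, -0.6]
grip_width: 0.0274
```

Run:
```python
from h import *
st(); snap('wrist','w10.png',(160,80,480,320),2.5)
```

```text
20.25 [0.6308 0.0451 0.1328] [[-0.083, 0.997, -0.001], [0.997, 0.083, -0.0], [-0.0, -0.001, -1.0]] [-0.   0.  -0.6] 0.0274
```

View pics/w10.png

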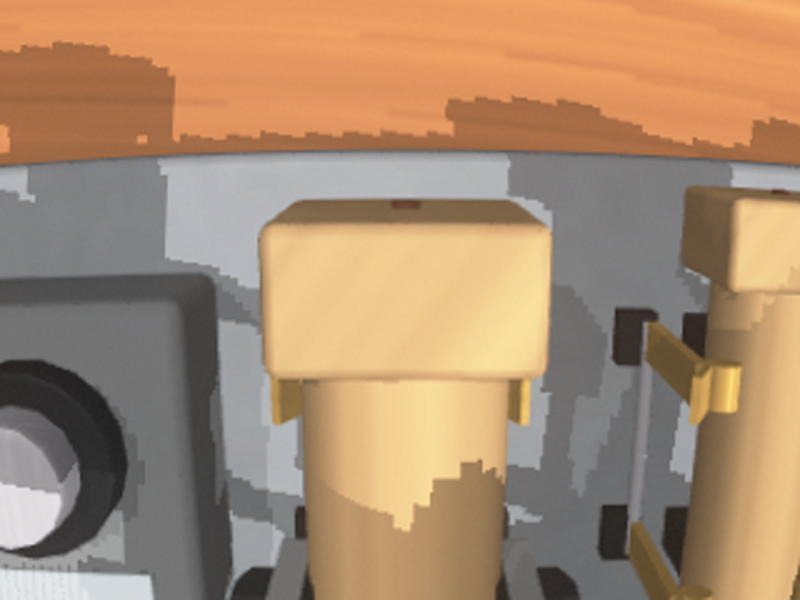

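The arms run from 272 to 529, so the blank is centred to within about 0.5 mm. Pressing.

Call:
arm_command --steps '[{"delta_pos": [1, -0.5, -20], "dr": [0, 0, 0]}, {"delta_pos": [0, 0, -20], "dr": [0, 0, 0]}, {"delta_pos": [0, 0, -4], "dr": [0, 0, 0]}, {"delta_pos": [0, 0, -4], "dr": [0, 0, 0]}, {"delta_pos": [0, 0, -3], "dr": [0, 0, 0]}, {"delta_pos": [0, 0, -3], "dr": [0, 0, 0]}, {"delta_pos": [0, 0, -3], "dr": [0, 0, 0]}, {"delta_pos": [0, 0, -3], "dr": [0, 0, 0]}, {"delta_pos": [0, 0, -3], "dr": [0, 0, 0]}, {"delta_pos": [0, 0, -3], "dr": [0, 0, 0]}, {"delta_pos": [0, 0, -2], "dr": [0, 0, 0]}, {"delta_pos": [0, 0, 0], "dr": [0, 0, 0]}]'

```text
time_s: 21.5
position: [0.6321, 0.0446, 0.0634]
tool_rot: [[-0.083, 0.997, -0.002], [0.997, 0.083, -0.001], [-0.001, -0.002, -1.0]]
ft_force: [1.2, -3.9, -6.4]
grip_width: 0.0274
```

Call:
arm_command --steps '[{"delta_pos": [0, 0, -2], "dr": [0, 0, 0]}, {"delta_pos": [0, 0, -2], "dr": [0, 0, 0]}, {"delta_pos": [0, 0, -1], "dr": [0, 0, 0]}, {"delta_pos": [0, 0, 0], "dr": [0, 0, 0]}]'

```text
time_s: 21.9
position: [0.6324, 0.0446, 0.0627]
tool_rot: [[-0.084, 0.996, 0.001], [0.996, 0.084, -0.001], [-0.001, 0.001, -1.0]]
ft_force: [-11.4, -4.7, 24.0]
grip_width: 0.0273
```

Call:
arm_command --steps '[{"delta_pos": [0, 0, 1], "dr": [0, 0, 0]}, {"delta_pos": [0, 0, 0], "dr": [0, 0, 0]}, {"delta_pos": [0, 0, 0], "dr": [0, 0, 0]}, {"delta_pos": [0, 0, 10], "dr": [0, 0, 0]}, {"delta_pos": [0, 0, 30], "dr": [0, 0, 0]}, {"delta_pos": [0, 0, 40], "dr": [0, 0, 0]}, {"delta_pos": [0, 0, 20], "dr": [0, 0, 0]}, {"delta_pos": [-1, -28, 0], "dr": [0, 0, 0]}, {"delta_pos": [-1, -28, 0], "dr": [0, 0, 0]}, {"delta_pos": [-1, -30, 0], "dr": [0, 0, 0]}, {"delta_pos": [0, 0, 0], "dr": [0, 0, 0]}]' --grip 0.5

```text
time_s: 23.0
position: [0.6296, -0.044, 0.1608]
tool_rot: [[-0.08, 0.997, 0.0], [0.997, 0.08, -0.001], [-0.001, 0.0, -1.0]]
ft_force: [-0.1, 0.2, 0.9]
grip_width: 0.0422
```

Call:
arm_command --steps '[{"delta_pos": [0, 0, 0], "dr": [0, 0, 0]}, {"delta_pos": [0, 0, 0], "dr": [0, 0, 0]}, {"delta_pos": [0, 0, 0], "dr": [0, 0, 0]}, {"delta_pos": [0, 0, 0], "dr": [0, 0, 0]}]' --grip 0

```text
time_s: 23.4
position: [0.6296, -0.0401, 0.1604]
tool_rot: [[-0.085, 0.996, -0.0], [0.996, 0.085, 0.0], [0.0, -0.0, -1.0]]
ft_force: [0.4, -0.2, 0.4]
grip_width: -0.0002
```

Run:
```python
from h import *
st(); snap('wrist','w11.png');snap('scene','s11.png')
c=env.get_calibration('wrist');print(w2p(c,'wrist',[.6303,-.042,.084]))
a=cv2.imread('pics/w11.png')[120:320,260:640];b=cv2.imread('pics/s11.png')[210:350,270:430]
cv2.imwrite('pics/m11.png',np.vstack([cv2.resize(a,(532,280)),cv2.resize(b,(532,320),interpolation=cv2.INTER_CUBIC)]))
c=env.get_calibration('top');t=env.get_image('top');find(c,'top',t,.073)
```

```text
23.4 [ 0.6296 -0.0401  0.1604] [[-0.085, 0.996, -0.0], [0.996, 0.085, 0.0], [0.0, -0.0, -1.0]] [ 0.4 -0.2  0.4] -0.0002
[317.45480523 270.79654793]
top ctr 631.5 48.2 size 128 35 ang 0.9 px [326. 202.] [318 179  15  48]
top ctr 624.4 128.6 size 131 35 ang 4.2 px [295. 206.] [287 181  17  49]
top ctr 618.0 213.8 size 130 35 ang 4.5 px [263. 208.] [255 184  17  49]
```

View pics/m11.png

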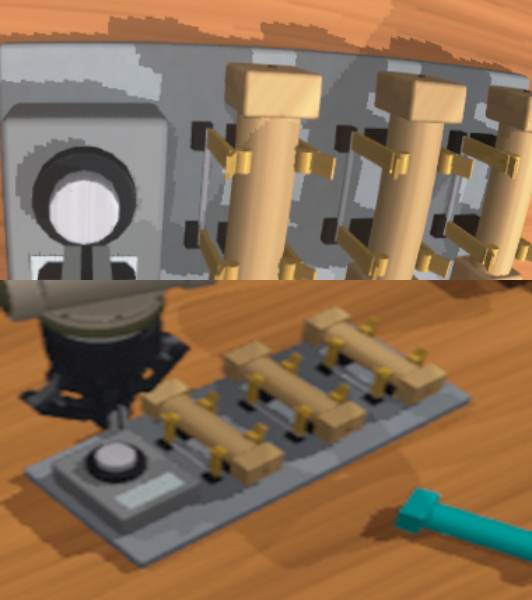

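All three blanks sit home, with the arms closed over each barrel. The second press follows.

Call:
arm_command --steps '[{"delta_pos": [0, -1, -30], "dr": [0, 0, 0]}, {"delta_pos": [0, 0, -20], "dr": [0, 0, 0]}, {"delta_pos": [0, 0, -4], "dr": [0, 0, 0]}, {"delta_pos": [0, 0, -3], "dr": [0, 0, 0]}, {"delta_pos": [0, 0, -3], "dr": [0, 0, 0]}, {"delta_pos": [0, 0, -2], "dr": [0, 0, 0]}, {"delta_pos": [0, 0, -2], "dr": [0, 0, 0]}, {"delta_pos": [0, 0, 0], "dr": [0, 0, 0]}]'

```text
time_s: 24.35
position: [0.6299, -0.0418, 0.098]
tool_rot: [[-0.084, 0.996, 0.002], [0.996, 0.084, -0.0], [-0.001, 0.002, -1.0]]
ft_force: [-4.0, 1.4, 10.6]
grip_width: -0.0001
```

Call:
arm_command --steps '[{"delta_pos": [0, 0, -1], "dr": [0, 0, 0]}, {"delta_pos": [0, 0, -0.5], "dr": [0, 0, 0]}, {"delta_pos": [0, 0, 0], "dr": [0, 0, 0]}]'

```text
time_s: 24.65
position: [0.6299, -0.0419, 0.0979]
tool_rot: [[-0.084, 0.996, 0.003], [0.996, 0.084, -0.001], [-0.001, 0.003, -1.0]]
ft_force: [-8.2, 1.6, 19.0]
grip_width: 0.0001
```

Call:
arm_command --steps '[{"delta_pos": [0, 0, 12], "dr": [0, 0, 0]}, {"delta_pos": [0, 0, 30], "dr": [0, 0, 0]}, {"delta_pos": [0, 0, 20], "dr": [0, 0, 0]}, {"delta_pos": [1, 29, 0], "dr": [0, 0, 0]}, {"delta_pos": [1, 29, 0], "dr": [0, 0, 0]}, {"delta_pos": [0, 28.5, 0], "dr": [0, 0, 0]}, {"delta_pos": [0, 0, 0], "dr": [0, 0, 0]}, {"delta_pos": [0, 0, 0], "dr": [0, 0, 0]}]' --grip 0.55

```text
time_s: 25.45
position: [0.6317, 0.0448, 0.157]
tool_rot: [[-0.085, 0.996, 0.001], [0.996, 0.085, -0.0], [-0.0, 0.001, -1.0]]
ft_force: [0.0, 0.2, 0.4]
grip_width: 0.0468
```

Call:
arm_command --steps '[{"delta_pos": [0, 0, -35], "dr": [0, 0, 0]}, {"delta_pos": [0, 0, -30], "dr": [0, 0, 0]}, {"delta_pos": [0, 0, -20], "dr": [0, 0, 0]}, {"delta_pos": [0, 0, -9], "dr": [0, 0, 0]}, {"delta_pos": [0, 0, 0], "dr": [0, 0, 0]}, {"delta_pos": [0, 0, 0], "dr": [0, 0, 0]}]'

```text
time_s: 26.05
position: [0.6322, 0.044, 0.0639]
tool_rot: [[-0.083, 0.997, 0.002], [0.997, 0.083, -0.0], [-0.0, 0.002, -1.0]]
ft_force: [0.4, -0.0, 0.7]
grip_width: 0.0465
```

Call:
arm_command --steps '[{"delta_pos": [0, 0, 0], "dr": [0, 0, 0]}, {"delta_pos": [0, 0, 0], "dr": [0, 0, 0]}, {"delta_pos": [0, 0, 0], "dr": [0, 0, 0]}, {"delta_pos": [0, 0, 0], "dr": [0, 0, 0]}]' --grip 0

```text
time_s: 26.45
position: [0.6324, 0.0444, 0.0645]
tool_rot: [[-0.084, 0.996, 0.003], [0.996, 0.084, -0.001], [-0.001, 0.003, -1.0]]
ft_force: [-0.4, -0.1, 6.9]
grip_width: 0.0272
```

Call:
arm_command --steps '[{"delta_pos": [0, 0, 4], "dr": [0, 0, 0]}, {"delta_pos": [0, 0, 4], "dr": [0, 0, 0]}, {"delta_pos": [0, 0, 4], "dr": [0, 0, 0]}, {"delta_pos": [0, 0, 5], "dr": [0, 0, 0]}, {"delta_pos": [0, 0, 8], "dr": [0, 0, 0]}, {"delta_pos": [0, 0, 20], "dr": [0, 0, 0]}, {"delta_pos": [0, 0, 30], "dr": [0, 0, 0]}, {"delta_pos": [0, 0, 25], "dr": [0, 0, 0]}, {"delta_pos": [0, 0, 0], "dr": [0, 0, 0]}, {"delta_pos": [0, 0, 0], "dr": [0, 0, 0]}]'

```text
time_s: 27.45
position: [0.6316, 0.0447, 0.1635]
tool_rot: [[-0.084, 0.996, 0.002], [0.996, 0.084, -0.0], [-0.0, 0.002, -1.0]]
ft_force: [-0.1, -0.2, -2.0]
grip_width: 0.0271
```

The blank came out of clip 3. I'm carrying it to the far slot of the tray.

Call:
arm_command --steps '[{"delta_pos": [-4, -40, 0], "dr": [0, 0, 0]}, {"delta_pos": [-4, -40, 0], "dr": [0, 0, 0]}, {"delta_pos": [-4, -40, 0], "dr": [0, 0, 0]}, {"delta_pos": [-4, -40, 0], "dr": [0, 0, 0]}, {"delta_pos": [-4, -40, 0], "dr": [0, 0, 0]}, {"delta_pos": [-4, -40, 0], "dr": [0, 0, 0]}, {"delta_pos": [-4, -40, 0], "dr": [0, 0, 0]}, {"delta_pos": [-4, -40, 0], "dr": [0, 0, 0]}, {"delta_pos": [-4, -40, 0], "dr": [0, 0, 0]}, {"delta_pos": [-5, -40, 0], "dr": [0, 0, 0]}, {"delta_pos": [-5, -38, 0], "dr": [0, 0, 0]}, {"delta_pos": [0, 0, -20], "dr": [0, 0, 0]}, {"delta_pos": [0, 0, 0], "dr": [0, 0, 0]}, {"delta_pos": [0, 0, 0], "dr": [0, 0, 0]}]'

```text
time_s: 28.85
position: [0.5854, -0.3926, 0.1418]
tool_rot: [[-0.084, 0.996, -0.002], [0.996, 0.084, 0.002], [0.002, -0.002, -1.0]]
ft_force: [-0.7, -0.2, -0.2]
grip_width: 0.0277
```

Run:
```python
from h import *
st(); snap('wrist','w12.png')
```

```text
28.85 [ 0.5854 -0.3926  0.1418] [[-0.084, 0.996, -0.002], [0.996, 0.084, 0.002], [0.002, -0.002, -1.0]] [-0.7 -0.2 -0.2] 0.0277
```

View pics/w12.png

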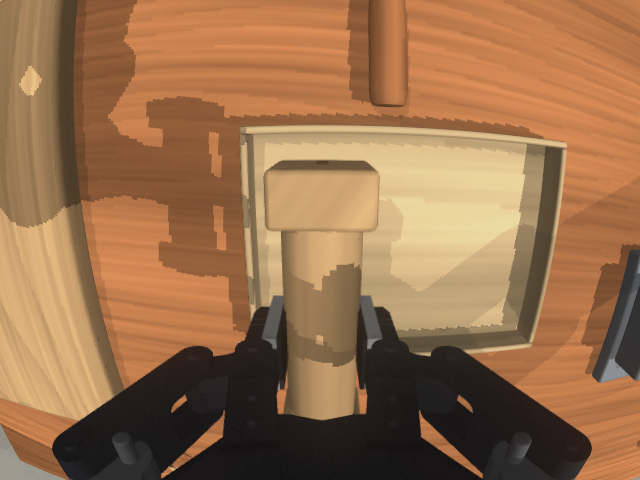

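Run:
```python
from h import *
c=env.get_calibration('wrist');p=[p2w(c,'wrist',*q,.03)[:2] for q in((241,128),(567,144),(536,348))]
print(np.round(p,4)); print('ctr',(p[0]+p[2])/2, 'ydir',np.degrees(np.arctan2(*(p[1]-p[0])[::-1])),np.linalg.norm(p[1]-p[0]),np.linalg.norm(p[1]-p[2]))
```

```text
[[ 0.51   -0.449 ]
 [ 0.4912 -0.2209]
 [ 0.6602 -0.2006]]
ctr [ 0.58510073 -0.32477774] ydir 94.70573259041417 0.22890810073901804 0.17025883398915634
```

Call:
arm_command --steps '[{"delta_pos": [0, 2, -40], "dr": [0, 0, 0]}, {"delta_pos": [0, 0, -35], "dr": [0, 0, 0]}, {"delta_pos": [0, 0, -20], "dr": [0, 0, 0]}, {"delta_pos": [0, 0, -6], "dr": [0, 0, 0]}, {"delta_pos": [0, 0, -4], "dr": [0, 0, 0]}, {"delta_pos": [0, 0, -2], "dr": [0, 0, 0]}, {"delta_pos": [0, 0, 0], "dr": [0, 0, 0]}]'

```text
time_s: 29.6
position: [0.586, -0.3916, 0.0371]
tool_rot: [[-0.084, 0.996, 0.001], [0.996, 0.084, -0.001], [-0.001, 0.001, -1.0]]
ft_force: [0.3, -0.1, -1.5]
grip_width: 0.0273
```

Call:
arm_command --steps '[{"delta_pos": [0, 0, -2], "dr": [0, 0, 0]}, {"delta_pos": [0, 0, -2], "dr": [0, 0, 0]}, {"delta_pos": [0, 0, 0], "dr": [0, 0, 0]}]'

```text
time_s: 29.9
position: [0.5858, -0.3916, 0.0328]
tool_rot: [[-0.084, 0.996, 0.001], [0.996, 0.084, -0.001], [-0.001, 0.001, -1.0]]
ft_force: [-1.0, 0.7, 4.3]
grip_width: 0.0275
```

Call:
arm_command --steps '[{"delta_pos": [0, 0, 0.5], "dr": [0, 0, 0]}, {"delta_pos": [0, 0, 0], "dr": [0, 0, 0]}, {"delta_pos": [0, 0, 0], "dr": [0, 0, 0]}, {"delta_pos": [0, 0, 12], "dr": [0, 0, 0]}, {"delta_pos": [0, 0, 35], "dr": [0, 0, 0]}, {"delta_pos": [0, 0, 43], "dr": [0, 0, 0]}, {"delta_pos": [0, 0, 43], "dr": [0, 0, 0]}, {"delta_pos": [3, 43, 0], "dr": [0, 0, 0]}, {"delta_pos": [3, 43, 0], "dr": [0, 0, 0]}, {"delta_pos": [3, 43, 0], "dr": [0, 0, 0]}, {"delta_pos": [3, 43, 0], "dr": [0, 0, 0]}, {"delta_pos": [3, 43, 0], "dr": [0, 0, 0]}, {"delta_pos": [3, 43, 0], "dr": [0, 0, 0]}, {"delta_pos": [3, 43, 0], "dr": [0, 0, 0]}, {"delta_pos": [3, 43, 0], "dr": [0, 0, 0]}, {"delta_pos": [3, 43, 0], "dr": [0, 0, 0]}, {"delta_pos": [4, 43, 0], "dr": [0, 0, 0]}, {"delta_pos": [4, 43, 0], "dr": [0, 0, 0]}, {"delta_pos": [4, 47, 0], "dr": [0, 0, 0]}, {"delta_pos": [0, 0, 0], "dr": [0, 0, 0]}]' --grip 0.55

```text
time_s: 31.9
position: [0.6242, 0.1339, 0.1662]
tool_rot: [[-0.089, 0.996, 0.001], [0.996, 0.089, 0.001], [0.001, 0.001, -1.0]]
ft_force: [-0.5, -0.6, 1.3]
grip_width: 0.0467
```

Run:
```python
from h import *
st();c=env.get_calibration('wrist');im=env.get_image('wrist');find(c,'wrist',im,.06)
c=env.get_calibration('top');t=env.get_image('top');cv2.imwrite('pics/t13.png',t)
h=cv2.cvtColor(t,cv2.COLOR_BGR2HSV);print(h[223,430],h[223,460],h[223,485],h[205:245:10,478])
find(c,'top',t,.073)
```

```text
31.9 [0.6242 0.1339 0.1662] [[-0.089, 0.996, 0.001], [0.996, 0.089, 0.001], [0.001, 0.001, -1.0]] [-0.5 -0.6  1.3] 0.0467
wrist ctr 626.3 129.2 size 139 56 ang 4.5 px [313. 244.] [269 147  89 199]
wrist ctr 620.1 221.1 size 139 56 ang 4.5 px [444. 244.] [405 152  87 193]
wrist ctr 610.4 17.3 size 22 13 ang -77.3 px [151. 219.] [137 208  28  22]
wrist ctr 606.9 61.9 size 22 12 ang -83.9 px [208. 217.] [196 208  32  20]
wrist ctr 664.8 28.7 size 42 16 ang -46.8 px [167. 291.] [150 269  35  40]
wrist ctr 656.1 65.6 size 35 15 ang -25.2 px [219. 291.] [204 269  30  40]
[ 19 107 213] [ 20  99 223] [ 17 124 209] [[ 16 131 128]
 [ 17 121 152]
 [ 18 116 145]
 [ 18 107 178]]
```

Call:
arm_command --steps '[{"delta_pos": [0, 0, 0], "dr": [0, 0, 0]}, {"delta_pos": [0, 0, -20], "dr": [0, 0, 0]}, {"delta_pos": [0, 0, 0], "dr": [0, 0, 0]}, {"delta_pos": [0, 0, 0], "dr": [0, 0, 0]}]'

```text
time_s: 32.4
position: [0.6247, 0.1275, 0.1456]
tool_rot: [[-0.082, 0.997, -0.0], [0.997, 0.082, -0.0], [-0.0, -0.0, -1.0]]
ft_force: [-0.4, -0.3, -0.1]
grip_width: 0.0472
```

Call:
arm_command --steps '[{"delta_pos": [0, 1, -35], "dr": [0, 0, 0]}, {"delta_pos": [0, 0, -25], "dr": [0, 0, 0]}, {"delta_pos": [0, 0, -16], "dr": [0, 0, 0]}, {"delta_pos": [0, 0, -6], "dr": [0, 0, 0]}, {"delta_pos": [0, 0, 0], "dr": [0, 0, 0]}]'

```text
time_s: 32.9
position: [0.6248, 0.1292, 0.0636]
tool_rot: [[-0.083, 0.997, -0.0], [0.997, 0.083, -0.0], [-0.0, -0.0, -1.0]]
ft_force: [-0.1, -0.6, 0.6]
grip_width: 0.0472
```

Call:
arm_command --steps '[{"delta_pos": [0, 0, 0], "dr": [0, 0, 0]}, {"delta_pos": [0, 0, 0], "dr": [0, 0, 0]}, {"delta_pos": [0, 0, 0], "dr": [0, 0, 0]}, {"delta_pos": [0, 0, 0], "dr": [0, 0, 0]}]' --grip 0

```text
time_s: 33.3
position: [0.6253, 0.1294, 0.0651]
tool_rot: [[-0.084, 0.996, 0.003], [0.997, 0.084, -0.0], [-0.001, 0.003, -1.0]]
ft_force: [-0.0, -1.9, 6.0]
grip_width: 0.0272
```

Call:
arm_command --steps '[{"delta_pos": [0, 0, 4], "dr": [0, 0, 0]}, {"delta_pos": [0, 0, 4], "dr": [0, 0, 0]}, {"delta_pos": [0, 0, 4], "dr": [0, 0, 0]}, {"delta_pos": [0, 0, 5], "dr": [0, 0, 0]}, {"delta_pos": [0, 0, 8], "dr": [0, 0, 0]}, {"delta_pos": [0, 0, 20], "dr": [0, 0, 0]}, {"delta_pos": [0, 0, 30], "dr": [0, 0, 0]}, {"delta_pos": [0, 0, 25], "dr": [0, 0, 0]}, {"delta_pos": [0, 0, 0], "dr": [0, 0, 0]}, {"delta_pos": [0, 0, 0], "dr": [0, 0, 0]}]'

```text
time_s: 34.3
position: [0.6246, 0.1298, 0.1642]
tool_rot: [[-0.084, 0.996, 0.002], [0.996, 0.084, 0.0], [0.0, 0.002, -1.0]]
ft_force: [-0.1, -1.0, -2.4]
grip_width: 0.027
```

Call:
arm_command --steps '[{"delta_pos": [-4, -42, 0], "dr": [0, 0, 0]}, {"delta_pos": [-4, -42, 0], "dr": [0, 0, 0]}, {"delta_pos": [-4, -42, 0], "dr": [0, 0, 0]}, {"delta_pos": [-4, -42, 0], "dr": [0, 0, 0]}, {"delta_pos": [-4, -42, 0], "dr": [0, 0, 0]}, {"delta_pos": [-4, -42, 0], "dr": [0, 0, 0]}, {"delta_pos": [-4, -42, 0], "dr": [0, 0, 0]}, {"delta_pos": [-4, -42, 0], "dr": [0, 0, 0]}, {"delta_pos": [-4, -42, 0], "dr": [0, 0, 0]}, {"delta_pos": [-4, -42, 0], "dr": [0, 0, 0]}, {"delta_pos": [-3, -38, 0], "dr": [0, 0, 0]}, {"delta_pos": [0, 0, -20], "dr": [0, 0, 0]}, {"delta_pos": [0, 0, 0], "dr": [0, 0, 0]}, {"delta_pos": [0, 0, 0], "dr": [0, 0, 0]}]'

```text
time_s: 35.7
position: [0.5814, -0.3276, 0.1425]
tool_rot: [[-0.084, 0.996, -0.002], [0.996, 0.084, 0.002], [0.002, -0.001, -1.0]]
ft_force: [-1.4, 0.8, -0.3]
grip_width: 0.0271
```

Run:
```python
from h import *
st(); snap('wrist','w14.png',(100,60,580,420),1.5)
```

```text
35.7 [ 0.5814 -0.3276  0.1425] [[-0.084, 0.996, -0.002], [0.996, 0.084, 0.002], [0.002, -0.001, -1.0]] [-1.4  0.8 -0.3] 0.0271
```

View pics/w14.png

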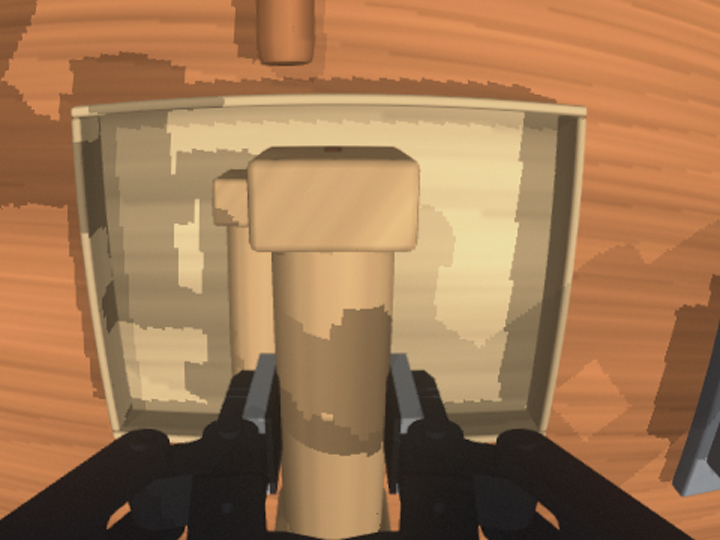

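The first blank now shows nearer the middle of the tray, with its left edge at about crop (213,200), so it was probably knocked. I'll measure it.

Run:
```python
from h import *
c=env.get_calibration('wrist')
for n,q,h in(('block top-left outer',(213,180),.041),('block inner-left',(216,224),.041),('barrel left a',(228,232),.023),('barrel left b',(232,365),.023)):
    print(n,p2w(c,'wrist',100+q[0]/1.5,60+q[1]/1.5,h).round(4))
for p in([.521,-.3826-.018-.009*0,.041],):pass
c=env.get_calibration('top');t=env.get_image('top');cv2.imwrite('pics/t14.png',t)
```

```text
block top-left outer [ 0.5376 -0.3795  0.041 ]
block inner-left [ 0.556  -0.3775  0.041 ]
barrel left a [ 0.5636 -0.3754  0.023 ]
barrel left b [ 0.63  -0.372  0.023]
```

The placed blank was knocked to about (0.60, −0.36), towards the middle. I'll put this one in the near slot (y ≈ −0.267), then move the knocked blank back to the far slot.

Call:
arm_command --steps '[{"delta_pos": [-2, 30, 0], "dr": [0, 0, 0]}, {"delta_pos": [-2, 31, 0], "dr": [0, 0, 0]}, {"delta_pos": [0, 0, -30], "dr": [0, 0, 0]}, {"delta_pos": [0, 0, -35], "dr": [0, 0, 0]}, {"delta_pos": [0, 0, -25], "dr": [0, 0, 0]}, {"delta_pos": [0, 0, -10], "dr": [0, 0, 0]}, {"delta_pos": [0, 0, -4], "dr": [0, 0, 0]}, {"delta_pos": [0, 0, -3], "dr": [0, 0, 0]}, {"delta_pos": [0, 0, 0], "dr": [0, 0, 0]}]'

```text
time_s: 36.7
position: [0.578, -0.2676, 0.0373]
tool_rot: [[-0.084, 0.996, 0.001], [0.996, 0.084, -0.001], [-0.001, 0.001, -1.0]]
ft_force: [-0.3, 0.1, -1.1]
grip_width: 0.0273
```

Call:
arm_command --steps '[{"delta_pos": [0, 0, -2], "dr": [0, 0, 0]}, {"delta_pos": [0, 0, -2], "dr": [0, 0, 0]}, {"delta_pos": [0, 0, 0], "dr": [0, 0, 0]}]'

```text
time_s: 37.0
position: [0.5779, -0.2677, 0.0333]
tool_rot: [[-0.084, 0.996, 0.001], [0.996, 0.084, -0.001], [-0.001, 0.001, -1.0]]
ft_force: [-0.7, 0.5, 4.5]
grip_width: 0.0275
```

Call:
arm_command --steps '[{"delta_pos": [0, 0, 0.5], "dr": [0, 0, 0]}, {"delta_pos": [0, 0, 0], "dr": [0, 0, 0]}, {"delta_pos": [0, 0, 0], "dr": [0, 0, 0]}, {"delta_pos": [0, 0, 12], "dr": [0, 0, 0]}, {"delta_pos": [0, 0, 35], "dr": [0, 0, 0]}, {"delta_pos": [0, 0, 43], "dr": [0, 0, 0]}, {"delta_pos": [0, 0, 35], "dr": [0, 0, 0]}, {"delta_pos": [10, -45, 0], "dr": [0, 0, 0]}, {"delta_pos": [10, -45, 0], "dr": [0, 0, 0]}, {"delta_pos": [0, 0, 0], "dr": [0, 0, 0]}, {"delta_pos": [0, 0, 0], "dr": [0, 0, 0]}]' --grip 0.5

```text
time_s: 38.1
position: [0.5973, -0.358, 0.1579]
tool_rot: [[-0.082, 0.997, -0.0], [0.997, 0.082, 0.0], [0.0, 0.0, -1.0]]
ft_force: [0.7, -0.1, -0.3]
grip_width: 0.0424
```

Run:
```python
from h import *
st(); snap('wrist','w15.png',(100,60,580,420),1.5)
```

```text
38.1 [ 0.5973 -0.358   0.1579] [[-0.082, 0.997, -0.0], [0.997, 0.082, 0.0], [0.0, 0.0, -1.0]] [ 0.7 -0.1 -0.3] 0.0424
```

View pics/w15.png

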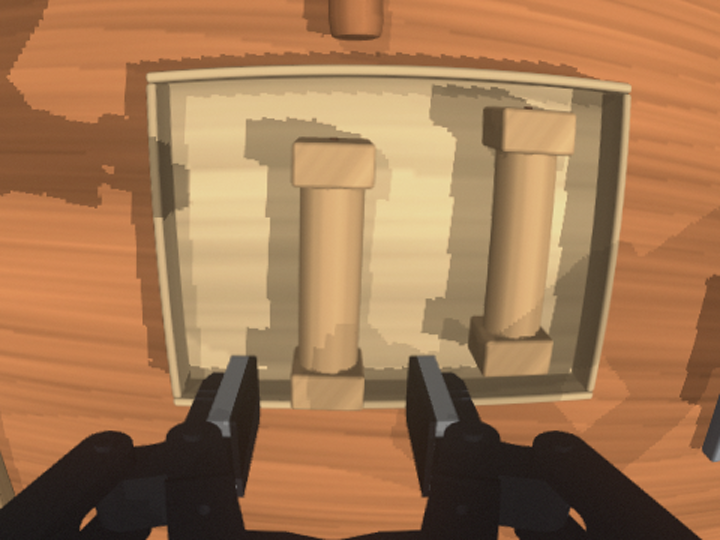

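Run:
```python
from h import *
c=env.get_calibration('wrist')
f=lambda x,y,h:p2w(c,'wrist',100+x/1.5,60+y/1.5,h).round(4)
for n,q in(('K near out',(334,143)),('K near in',(334,187)),('K far in',(328,378)),('K far out',(327,408)),('R near out',(530,111)),('R near in',(529,153)),('R far in',(513,346)),('R far out',(512,373))):print(n,f(*q,.041))
for n,q in(('rim far out',(330,405)),('rim near',(330,68)),('rimL',(150,150)),('rimR',(627,150))):print(n,f(*q,.03))
```

```text
K near out [ 0.5358 -0.3607  0.041 ]
K near in [ 0.5548 -0.3591  0.041 ]
K far in [ 0.6466 -0.3543  0.041 ]
K far out [ 0.6636 -0.3535  0.041 ]
R near out [ 0.512  -0.2764  0.041 ]
R near in [ 0.5307 -0.2744  0.041 ]
R far in [ 0.6234 -0.2657  0.041 ]
R far out [ 0.6382 -0.263   0.041 ]
rim far out [ 0.6683 -0.3516  0.03  ]
rim near [ 0.5033 -0.3651  0.03  ]
rimL [ 0.5447 -0.4449  0.03  ]
rimR [ 0.5221 -0.2179  0.03  ]
```

The knocked blank lies flat at about (0.600, −0.357), against the far wall. I'll grasp it and return it to the far slot.

Call:
arm_command --steps '[{"delta_pos": [1, 1, -40], "dr": [0, 0, 0]}, {"delta_pos": [0, 0, -40], "dr": [0, 0, 0]}, {"delta_pos": [0, 0, -30], "dr": [0, 0, 0]}, {"delta_pos": [0, 0, -18], "dr": [0, 0, 0]}, {"delta_pos": [0, 0, 0], "dr": [0, 0, 0]}, {"delta_pos": [0, 0, 0], "dr": [0, 0, 0]}]'

```text
time_s: 38.75
position: [0.599, -0.3557, 0.031]
tool_rot: [[-0.085, 0.996, 0.001], [0.996, 0.085, -0.0], [-0.001, 0.001, -1.0]]
ft_force: [-0.6, 0.3, 0.3]
grip_width: 0.0426
```

Call:
arm_command --steps '[{"delta_pos": [0, 0, 0], "dr": [0, 0, 0]}, {"delta_pos": [0, 0, 0], "dr": [0, 0, 0]}, {"delta_pos": [0, 0, 0], "dr": [0, 0, 0]}, {"delta_pos": [0, 0, 0], "dr": [0, 0, 0]}, {"delta_pos": [0, 0, 10], "dr": [0, 0, 0]}, {"delta_pos": [0, 0, 20], "dr": [0, 0, 0]}, {"delta_pos": [-8, -18, 0], "dr": [0, 0, 0]}, {"delta_pos": [-8, -18, 0], "dr": [0, 0, 0]}, {"delta_pos": [0, 0, -10], "dr": [0, 0, 0]}, {"delta_pos": [0, 0, -13], "dr": [0, 0, 0]}, {"delta_pos": [0, 0, 0], "dr": [0, 0, 0]}, {"delta_pos": [0, 0, 0], "dr": [0, 0, 0]}]' --grip 0

```text
time_s: 39.95
position: [0.5824, -0.3917, 0.0357]
tool_rot: [[-0.084, 0.996, -0.002], [0.996, 0.084, 0.002], [0.002, -0.001, -1.0]]
ft_force: [-0.0, -0.6, -1.1]
grip_width: 0.027
```

Call:
arm_command --steps '[{"delta_pos": [0, 0, -2], "dr": [0, 0, 0]}, {"delta_pos": [0, 0, -1], "dr": [0, 0, 0]}, {"delta_pos": [0, 0, 0], "dr": [0, 0, 0]}]'

```text
time_s: 40.25
position: [0.5827, -0.3922, 0.0339]
tool_rot: [[-0.084, 0.996, 0.0], [0.996, 0.084, -0.0], [-0.0, 0.0, -1.0]]
ft_force: [0.1, -0.6, -1.1]
grip_width: 0.0275
```

Call:
arm_command --steps '[{"delta_pos": [0, 0, 0], "dr": [0, 0, 0]}, {"delta_pos": [0, 0, 0], "dr": [0, 0, 0]}, {"delta_pos": [0, 0, 0], "dr": [0, 0, 0]}, {"delta_pos": [0, 0, 12], "dr": [0, 0, 0]}, {"delta_pos": [0, 0, 35], "dr": [0, 0, 0]}, {"delta_pos": [0, 0, 43], "dr": [0, 0, 0]}, {"delta_pos": [0, 0, 40], "dr": [0, 0, 0]}, {"delta_pos": [0, 0, 0], "dr": [0, 0, 0]}]' --grip 0.5

```text
time_s: 41.05
position: [0.5841, -0.3937, 0.1719]
tool_rot: [[-0.084, 0.996, 0.009], [0.996, 0.084, -0.009], [-0.01, 0.009, -1.0]]
ft_force: [-0.1, -0.3, 1.6]
grip_width: 0.0423
```

Call:
arm_command --steps '[{"delta_pos": [2, 43, 0], "dr": [0, 0, 0]}, {"delta_pos": [2, 43, 0], "dr": [0, 0, 0]}, {"delta_pos": [2, 43, 0], "dr": [0, 0, 0]}, {"delta_pos": [2, 43, 0], "dr": [0, 0, 0]}, {"delta_pos": [2, 43, 0], "dr": [0, 0, 0]}, {"delta_pos": [2, 43, 0], "dr": [0, 0, 0]}, {"delta_pos": [3, 43, 0], "dr": [0, 0, 0]}, {"delta_pos": [3, 43, 0], "dr": [0, 0, 0]}, {"delta_pos": [3, 43, 0], "dr": [0, 0, 0]}, {"delta_pos": [3, 43, 0], "dr": [0, 0, 0]}, {"delta_pos": [3, 43, 0], "dr": [0, 0, 0]}, {"delta_pos": [3, 43, 0], "dr": [0, 0, 0]}, {"delta_pos": [3, 43, 0], "dr": [0, 0, 0]}, {"delta_pos": [3, 45, 0], "dr": [0, 0, 0]}, {"delta_pos": [0, 0, 0], "dr": [0, 0, 0]}, {"delta_pos": [0, 0, 0], "dr": [0, 0, 0]}, {"delta_pos": [0, 0, 0], "dr": [0, 0, 0]}]'

```text
time_s: 42.75
position: [0.6186, 0.2106, 0.1639]
tool_rot: [[-0.083, 0.997, -0.0], [0.997, 0.083, -0.0], [-0.0, -0.0, -1.0]]
ft_force: [0.1, -0.9, 0.3]
grip_width: 0.0426
```

Run:
```python
from h import *
st();c=env.get_calibration('wrist');im=env.get_image('wrist');find(c,'wrist',im,.06)
t=env.get_image('top');cv2.imwrite('pics/t16.png',cv2.resize(t[170:270,400:530],None,fx=5,fy=5,interpolation=cv2.INTER_CUBIC))
```

```text
42.75 [0.6186 0.2106 0.1639] [[-0.083, 0.997, -0.0], [0.997, 0.083, -0.0], [-0.0, -0.0, -1.0]] [ 0.1 -0.9  0.3] 0.0426
wrist ctr 620.6 215.0 size 139 56 ang 4.9 px [327. 246.] [282 148  91 201]
wrist ctr 609.0 23.8 size 48 12 ang -76.4 px [ 68. 220.] [ 48 207  45  26]
wrist ctr 600.6 142.7 size 13 12 ang 0.6 px [217. 218.] [208 209  19  21]
wrist ctr 603.8 102.7 size 22 12 ang -76.4 px [161. 220.] [148 210  28  21]
wrist ctr 664.3 28.8 size 53 15 ang -59.5 px [ 83. 288.] [ 63 269  41  35]
wrist ctr 655.1 69.4 size 44 16 ang -44.7 px [126. 288.] [108 269  37  39]
wrist ctr 657.6 114.0 size 43 16 ang -44.8 px [177. 293.] [160 270  35  42]
wrist ctr 648.9 150.5 size 34 15 ang -18.6 px [230. 293.] [216 270  28  41]
```

Call:
arm_command --steps '[{"delta_pos": [0, 2, -35], "dr": [0, 0, 0]}, {"delta_pos": [0, 0, -35], "dr": [0, 0, 0]}, {"delta_pos": [0, 0, -20], "dr": [0, 0, 0]}, {"delta_pos": [0, 0, -10], "dr": [0, 0, 0]}, {"delta_pos": [0, 0, 0], "dr": [0, 0, 0]}]'

```text
time_s: 43.35
position: [0.6184, 0.2128, 0.063]
tool_rot: [[-0.083, 0.997, -0.002], [0.997, 0.083, -0.0], [-0.0, -0.002, -1.0]]
ft_force: [-1.2, -0.2, -0.2]
grip_width: 0.0425
```

Call:
arm_command --steps '[{"delta_pos": [0, 0, 0], "dr": [0, 0, 0]}, {"delta_pos": [0, 0, 0], "dr": [0, 0, 0]}, {"delta_pos": [0, 0, 0], "dr": [0, 0, 0]}, {"delta_pos": [0, 0, 0], "dr": [0, 0, 0]}]' --grip 0

```text
time_s: 43.75
position: [0.6193, 0.2138, 0.0654]
tool_rot: [[-0.084, 0.996, 0.003], [0.996, 0.084, 0.0], [0.0, 0.003, -1.0]]
ft_force: [-0.6, 1.0, 6.1]
grip_width: 0.0274
```

Call:
arm_command --steps '[{"delta_pos": [0, 0, 4], "dr": [0, 0, 0]}, {"delta_pos": [0, 0, 4], "dr": [0, 0, 0]}, {"delta_pos": [0, 0, 4], "dr": [0, 0, 0]}, {"delta_pos": [0, 0, 5], "dr": [0, 0, 0]}, {"delta_pos": [0, 0, 8], "dr": [0, 0, 0]}, {"delta_pos": [0, 0, 20], "dr": [0, 0, 0]}, {"delta_pos": [0, 0, 30], "dr": [0, 0, 0]}, {"delta_pos": [0, 0, 25], "dr": [0, 0, 0]}, {"delta_pos": [0, 0, 0], "dr": [0, 0, 0]}, {"delta_pos": [0, 0, 0], "dr": [0, 0, 0]}]'

```text
time_s: 44.75
position: [0.6187, 0.2136, 0.1646]
tool_rot: [[-0.084, 0.996, 0.002], [0.996, 0.084, 0.0], [0.0, 0.002, -1.0]]
ft_force: [-0.1, -0.6, -2.3]
grip_width: 0.0272
```

Call:
arm_command --steps '[{"delta_pos": [-3, -42, 0], "dr": [0, 0, 0]}, {"delta_pos": [-3, -42, 0], "dr": [0, 0, 0]}, {"delta_pos": [-3, -42, 0], "dr": [0, 0, 0]}, {"delta_pos": [-3, -42, 0], "dr": [0, 0, 0]}, {"delta_pos": [-3, -42, 0], "dr": [0, 0, 0]}, {"delta_pos": [-3, -42, 0], "dr": [0, 0, 0]}, {"delta_pos": [-3, -42, 0], "dr": [0, 0, 0]}, {"delta_pos": [-3, -42, 0], "dr": [0, 0, 0]}, {"delta_pos": [-3, -42, 0], "dr": [0, 0, 0]}, {"delta_pos": [-3, -42, 0], "dr": [0, 0, 0]}, {"delta_pos": [-3, -42, 0], "dr": [0, 0, 0]}, {"delta_pos": [-3, -42, 0], "dr": [0, 0, 0]}, {"delta_pos": [-2, -41, 0], "dr": [0, 0, 0]}, {"delta_pos": [0, 0, -10], "dr": [0, 0, 0]}, {"delta_pos": [0, 0, 0], "dr": [0, 0, 0]}, {"delta_pos": [0, 0, 0], "dr": [0, 0, 0]}]'

```text
time_s: 46.35
position: [0.5804, -0.3302, 0.1529]
tool_rot: [[-0.084, 0.996, -0.002], [0.996, 0.084, 0.002], [0.002, -0.001, -1.0]]
ft_force: [0.4, 0.2, 0.2]
grip_width: 0.027
```

Run:
```python
from h import *
st(); snap('wrist','w17.png',(100,60,580,420),1.5)
```

```text
46.35 [ 0.5804 -0.3302  0.1529] [[-0.084, 0.996, -0.002], [0.996, 0.084, 0.002], [0.002, -0.001, -1.0]] [0.4 0.2 0.2] 0.027
```

View pics/w17.png

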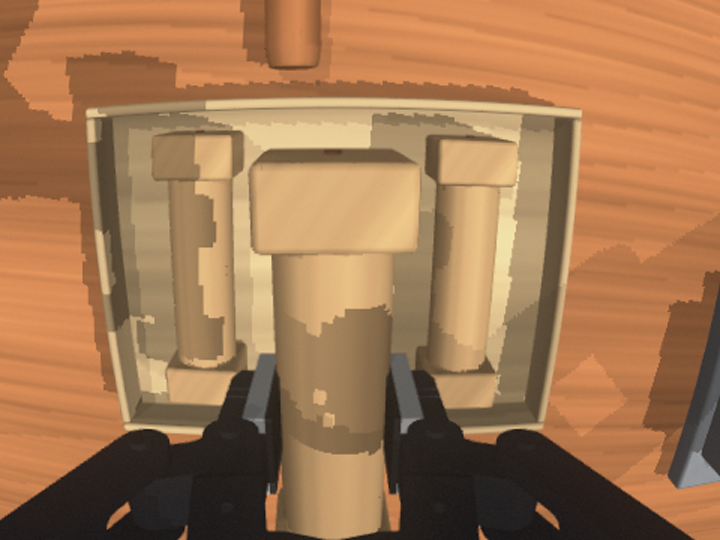

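The outer two blanks lie flat and the middle slot is clear. Placing the last one.

Call:
arm_command --steps '[{"delta_pos": [0, 0, -40], "dr": [0, 0, 0]}, {"delta_pos": [0, 0, -40], "dr": [0, 0, 0]}, {"delta_pos": [0, 0, -22], "dr": [0, 0, 0]}, {"delta_pos": [0, 0, -10], "dr": [0, 0, 0]}, {"delta_pos": [0, 0, -3], "dr": [0, 0, 0]}, {"delta_pos": [0, 0, 0], "dr": [0, 0, 0]}]'

```text
time_s: 47.0
position: [0.5812, -0.3313, 0.0399]
tool_rot: [[-0.084, 0.996, 0.001], [0.996, 0.084, -0.001], [-0.001, 0.001, -1.0]]
ft_force: [-0.3, -0.2, -0.4]
grip_width: 0.0269
```

Call:
arm_command --steps '[{"delta_pos": [0, 0, -2], "dr": [0, 0, 0]}, {"delta_pos": [0, 0, -2], "dr": [0, 0, 0]}, {"delta_pos": [0, 0, 0], "dr": [0, 0, 0]}]'

```text
time_s: 47.3
position: [0.5806, -0.3314, 0.0352]
tool_rot: [[-0.084, 0.996, 0.0], [0.996, 0.084, -0.0], [-0.0, 0.0, -1.0]]
ft_force: [0.4, 0.1, -1.3]
grip_width: 0.0273
```

Call:
arm_command --steps '[{"delta_pos": [0, 0, -1.5], "dr": [0, 0, 0]}, {"delta_pos": [0, 0, 0], "dr": [0, 0, 0]}]'

```text
time_s: 47.5
position: [0.5807, -0.3316, 0.034]
tool_rot: [[-0.084, 0.996, 0.001], [0.996, 0.084, -0.001], [-0.001, 0.001, -1.0]]
ft_force: [-1.2, 1.7, 3.7]
grip_width: 0.0272
```

Call:
arm_command --steps '[{"delta_pos": [0, 0, 0], "dr": [0, 0, 0]}, {"delta_pos": [0, 0, 0], "dr": [0, 0, 0]}, {"delta_pos": [0, 0, 0], "dr": [0, 0, 0]}, {"delta_pos": [0, 0, 12], "dr": [0, 0, 0]}, {"delta_pos": [0, 0, 35], "dr": [0, 0, 0]}, {"delta_pos": [0, 0, 43], "dr": [0, 0, 0]}, {"delta_pos": [0, 0, 45], "dr": [0, 0, 0]}, {"delta_pos": [0, 0, 45], "dr": [0, 0, 0]}, {"delta_pos": [0, 0, 20], "dr": [0, 0, 0]}, {"delta_pos": [0, 0, 0], "dr": [0, 0, 0]}, {"delta_pos": [0, 0, 0], "dr": [0, 0, 0]}]' --grip 0.45

```text
time_s: 48.6
position: [0.5803, -0.3312, 0.2333]
tool_rot: [[-0.084, 0.996, -0.0], [0.996, 0.084, 0.0], [0.0, -0.0, -1.0]]
ft_force: [0.1, 0.2, -0.7]
grip_width: 0.0388
```

Run:
```python
from h import *
st(); c=env.get_calibration('wrist'); im=env.get_image('wrist'); cv2.imwrite('pics/w18.png',im)
hsv=cv2.cvtColor(im,cv2.COLOR_BGR2HSV)
# barrel-mid column scan across tray y at x mid, heights: print hue/sat/val profile at z=.038 along tray y
yd=np.array([-.0814,.9967]);xd=np.array([.9967,.0814])
for o in(-.055,-.0,.055):
    row=[]
    for s in np.arange(-.1,.101,.008):
        p=np.r_[np.array([.582,-.330])+yd*s+xd*o,.04]; u,v=w2p(c,'wrist',p).round().astype(int)
        row.append(f"{hsv[v,u,0]}/{hsv[v,u,1]}" if 0<=v<480 and 0<=u<640 else 'x')
    print(o,row)
```

```text
48.6 [ 0.5803 -0.3312  0.2333] [[-0.084, 0.996, -0.0], [0.996, 0.084, 0.0], [0.0, -0.0, -1.0]] [ 0.1  0.2 -0.7] 0.0388
-0.055 ['18/98', '20/88', '20/86', '16/114', '16/113', '16/113', '17/114', '17/109', '18/95', '18/96', '18/96', '17/114', '16/116', '16/113', '18/108', '18/94', '18/95', '19/94', '17/114', '16/113', '16/114', '16/114', '17/108', '22/84', '18/96', '17/96']
-0.0 ['17/97', '18/95', '18/96', '18/95', '16/113', '17/112', '16/114', '18/97', '19/94', '18/96', '18/95', '16/114', '16/113', '17/111', '16/112', '19/93', '18/95', '18/93', '18/97', '16/114', '17/112', '17/113', '20/90', '21/88', '18/95', '18/95']
0.055 ['17/96', '19/94', '19/93', '16/114', '16/115', '16/115', '17/111', '17/104', '18/93', '18/96', '18/97', '16/114', '16/114', '16/115', '17/109', '18/94', '18/94', '17/96', '17/107', '17/115', '16/115', '16/113', '16/116', '18/94', '17/95', '18/97']
```

Run:
```python
from h import *
c=env.get_calibration('wrist'); im=cv2.imread('pics/w18.png'); hsv=cv2.cvtColor(im,cv2.COLOR_BGR2HSV)
m=((hsv[...,1]>103)&(hsv[...,1]<135)&(hsv[...,0]>14)).astype(np.uint8)
m=cv2.morphologyEx(m,cv2.MORPH_OPEN,np.ones((5,5)));n,l,s,ce=cv2.connectedComponentsWithStats(m)
for i in range(1,n):
    if s[i,4]<1000: continue
    w=np.array([p2w(c,'wrist',u,v,.038)[:2] for v,u in np.argwhere(l==i)])
    print(np.round(cv2.minAreaRect((w*1e3).astype(np.float32))[0],0),np.round(cv2.minAreaRect((w*1e3).astype(np.float32))[1:][0],0),s[i])
```

```text
[ 578. -676.] [431. 223.] [    0     0   120   372 31834]
[ 582. -389.] [131.  39.] [ 232  143   45  143 5097]
[ 578. -331.] [131.  36.] [ 300  142   43  145 5105]
[ 574. -269.] [131.  40.] [ 367  145   50  143 5070]
```

Call:
arm_command --steps '[{"delta_pos": [-10, 40, 5], "dr": [0, 0, 0]}, {"delta_pos": [-10, 40, 5], "dr": [0, 0, 0]}, {"delta_pos": [-10, 40, 5], "dr": [0, 0, 0]}, {"delta_pos": [-10, 40, 5], "dr": [0, 0, 0]}, {"delta_pos": [-10, 40, 5], "dr": [0, 0, 0]}, {"delta_pos": [-10, 40, 5], "dr": [0, 0, 0]}, {"delta_pos": [-10, 40, 5], "dr": [0, 0, 0]}, {"delta_pos": [-10, 40, 5], "dr": [0, 0, 0]}, {"delta_pos": [-10, 40, 5], "dr": [0, 0, 0]}, {"delta_pos": [-10, 40, 5], "dr": [0, 0, 0]}, {"delta_pos": [0, 0, 0], "dr": [0, 0, 0]}, {"delta_pos": [0, 0, 0], "dr": [0, 0, 0]}, {"delta_pos": [0, 0, 0], "dr": [0, 0, 0]}]'

```text
time_s: 49.95
position: [0.4806, 0.0679, 0.2824]
tool_rot: [[-0.083, 0.997, -0.002], [0.997, 0.083, -0.0], [0.0, -0.002, -1.0]]
ft_force: [-0.1, -0.8, 0.3]
grip_width: 0.0384
```

Run:
```python
from h import *
st();a=cv2.imread('pics/raw_top1.png');b=env.get_image('top');cv2.imwrite('pics/t19.png',b)
d=cv2.absdiff(a,b).max(2)
for n,(x0,y0,x1,y1) in dict(mallet=(140,155,200,260),jar=(160,260,202,298),screwdriver=(462,250,492,335),tray=(415,186,510,260)).items():
    print(n,(d[y0:y1,x0:x1]>40).mean().round(3))
h=cv2.cvtColor(b,cv2.COLOR_BGR2HSV);c=env.get_calibration('top')
m=(d>0)&0==1
r=np.zeros((480,640),np.uint8);r[192:253,421:505]=(h[192:253,421:505,1]>106)&(h[192:253,421:505,1]<140)
r=cv2.morphologyEx(r,cv2.MORPH_OPEN,np.ones((3,3)));n,l,s,ce=cv2.connectedComponentsWithStats(r)
for i in range(1,n):
    if s[i,4]>100:print(s[i],p2w(c,'top',*ce[i],.035).round(3))
```

```text
49.95 [0.4806 0.0679 0.2824] [[-0.083, 0.997, -0.002], [0.997, 0.083, -0.0], [0.0, -0.002, -1.0]] [-0.1 -0.8  0.3] 0.0384
mallet 0.0
jar 0.0
screwdriver 0.514
tray 0.217
[473 197  22  49 680] [ 0.583 -0.388  0.035]
[451 199  22  49 669] [ 0.579 -0.328  0.035]
[429 200  22  50 660] [ 0.575 -0.265  0.035]
```

Three blanks of 131 × 36–40 mm lie separate in the tray. The screwdriver region differs from the first picture, so I'm checking whether that's shadow or movement.

Run:
```python
from h import *
a=cv2.imread('pics/raw_top1.png');b=cv2.imread('pics/t19.png')
print(a[255:335:16,476].tolist(),b[255:335:16,476].tolist(),(b[250:335,462:492].astype(float)/a[250:335,462:492]).mean((0,1)))
for n,(x0,y0,x1,y1) in dict(handle=(466,254,484,294),shaft=(472,290,486,332)).items():
    for f in ('pics/t14.png','pics/t13.png','pics/t19.png'):
        r=cv2.matchTemplate(cv2.imread(f)[y0-10:y1+10,x0-10:x1+10],a[y0:y1,x0:x1],cv2.TM_CCOEFF_NORMED);_,v,_,p=cv2.minMaxLoc(r);print(n,f,round(v,2),p[0]-10,p[1]-10)
```

```text
[[63, 115, 186], [53, 96, 157], [64, 119, 189], [107, 132, 183], [51, 98, 155]] [[62, 113, 184], [54, 97, 157], [43, 80, 129], [65, 85, 124], [42, 68, 106]] [0.82610392 0.827106   0.82913669]
handle pics/t14.png 0.15 1 -8
handle pics/t13.png 0.99 0 0
handle pics/t19.png 0.66 0 0
shaft pics/t14.png 0.1 -8 0
shaft pics/t13.png 1.0 0 0
shaft pics/t19.png 0.86 0 0
```

It's shadow: the area is uniformly darker and the template offset is (0,0). Handing in.

```bash
python3 -c "
from rig import env
print(env.close_job())"
```

```text
the job is handed in; nothing more can be done
None
```

The job is done and handed in after about 50 s of robot time.

**What I did**
- I zeroed the tester with the clips empty. The button bottomed at about 20 N and I released it.
- I snapped the three pale blanks home in clips 1, 2 and 3. I then pressed the button again; it bottomed at 19 N and I released it.
- I pulled the blanks out and laid them in the tray. The first one I laid there was knocked about 35–40 mm towards the middle, so I put it back in its slot before placing the last.

**Last checks**
- **Blanks:** the tray holds three separate blanks, about 60 mm apart. Each measures about 131 × 36–40 mm, which fits lying flat.
- **Mallet and jar:** their areas of the top picture are unchanged.
- **Screwdriver:** its area differed from the first picture (0.51 of its pixels), and it matched only 0.66 on the handle and 0.86 on the shaft, both at zero shift. The area was darker where it differed, so I put this down to the arm's shadow and not movement.
- **Not seen by eye:** these last checks were by numbers only, because I had used all 16 pictures.

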